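Release the hidden drawer and store the brass knob

ROBOT

A 7-joint arm with a two-finger parallel gripper is mounted at the origin on the work surface. World frame = base frame: x ahead of the robot, y to its left, z up, the work surface at z = 0. Lengths are in m, angles in rad, forces in N, time in s.
With the tool pointing down it reaches from about 0.35 to 0.9 m from the base axis. Payload 8.1 kg.
Tool frame: the origin (TCP) lies on the front face of the gripper's body, between the roots of the fingers; the fingertips stand 73 mm ahead of it and the grasp point (between the pads) lies 54 mm ahead of it (r.tcp_to_tips is the distance from the TCP to the fingertips, in m); z points along the fingers, y is the direction in which the jaws open and shut (so a half turn about z gives the same grasp; the last joint's range is limited). The gripper opens to 85 mm and grips with 20 to 120 N. Pads are 22 mm wide; open, the fingers measure 114 mm over their backs; the gripper's body (76 mm by 85 mm) begins 54 mm behind the grasp point. The pads swing forward as they close: fully open they stand 13 mm farther back than shut.
Start: joints at [-1.423, 0.434, 0.025, 1.573, -0.012, 1.134, -0.075], TCP at [0.155, 0.605, 0.304] pointing down, gripper open.
Joint ranges: [-2.62, 2.62], [-0.44, 2.09], [-1.27, 1.32], [0.08, 2.57], [-1.32, 4.46], [0.12, 2], [-2.74, 2.74]. Speed limits (rad/s): [2.22, 2.22, 3.01, 3.01, 3.14, 3.14, 3.14].

INTERFACE

Orientations are given as a unit quaternion [w, x, y, z].
In Python, from plant import sensors, optics, sign_off, find_in, cut_out, r gives the robot as it stands. The module is installed in compiled form; this text tells all that it offers.
- The arm moves only by the tool move_arm, never from a script. Its argument "increments" is one flat list of numbers, 4 for each row, row after row: the shift along the tool's x, y, z in mm, then the turn about the tool's z in rad. A call has 1 to 10 rows; each row shifts and turns the commanded pose from where the row before left it, along the tool's axes as they then stand; what a row does not reach is not made up. A row lasts 1/12 s, in which the tool goes at most 41.7 mm and 7.16 degrees, less where a joint would pass 70% of its speed; a pose out of reach is approached as far as the arm can. A call with a gripper value outside its range is refused whole. "fingers" is the finger opening in mm, from 0 to 85.4, set as the call begins (left out, the last holds). The fingers move at their own pace and stop on an object; "force" is the grip in N (left out, the last holds). Time passes only in rows, so rows that do not move let the fingers close. It gives the time, the measured TCP pose, the force and the opening at its end, in the units of the state.
- sensors.state(): the state, without advancing time (a new reading comes with each control period).
- optics.get_image(name): name is "scene" or "top"; returns a dict with "color" (400x640x3 uint8, red, green, blue), "K" (3x3 intrinsics, pixels), "rvec" (rotation vector, rad) and "tvec" (3), from world to camera coordinates, as OpenCV has them. Camera axes: x right, y down, z forward; pixel columns grow to the right and rows downward; lengths in m; the calibration is good to about 2 mm. A picture is of the moment at which its call begins. There is no depth.
- sign_off(): hands the job in, once; it reports no verdict.
Trained networks look in a picture, given as the dict that the camera call returned (one of the last four; its "shot" number tells which), for a name from the list of things; names that differ only in an ending like _2 or _b are one class to them, and where a whole thing is asked for, a point or a joint stands for the part that bears it (a point fixed in the world has none). Each returns a list of dicts, best first, with "score" (0 to 1); they miss things now and then, are a little off and sometimes report something else, mostly with a low value. They report only what shows in the picture. A call takes as long as a camera call. They do not tell look-alikes from the thing itself.
- find_in(thing, picture): "box" ([centre column, centre row, width, height] in pixels, round what is visible of it).
- cut_out(thing, picture): "region" (400x640 bool, what is visible of it) and "box" ([centre column, centre row, width, height] in pixels, round what is visible of it).
The state is a dict: "t": time; "joint_pos": joint angles; "joint_vel": joint speeds; "tau": joint torques, N m; "position": TCP position; "orientation": TCP orientation; "contact_force": force on the tool from outside, world axes, zero at the start; "wrist_torque": the same for the moment, N m; "gripper_width": finger opening in m.
Only numpy, scipy, OpenCV 4.12 (cv2) and the standard library are available. Lean on these libraries where they do the work, as an engineer would, in place of code of your own. Each camera call takes 0.05 s, during which the arm holds its last target.

TASK

Press the orange push pad on the sloping face of the green fittings cabinet, under its clear shelf, so that the hidden drawer springs out. Then take the brass cupboard knob from the counter and set it down gently, not dropped, in the empty blue-lined compartment of the drawer, standing on its wide flange. Leave the drawer out, and leave the other knobs, the tin and the carton where they are.

Things in the scene. Friction and masses are not known exactly. Their poses are not given: they have to be found in the camera images.
- cabinet: Fixed green counter-top cabinet. Origin: centre of its underside on the counter, z up; 240 mm (x) by 260 mm (y); its front looks along its own -x. A plinth 75 mm high hides the drawer (no handle). From the plinth's front top edge (x -120, z 75 mm) a white face slopes up and back at 0.65 rad from level to z 160 mm. Behind it a block, then posts for the clear shelf.
- shelf_edge (a point): Middle of the front lower edge of the clear shelf (8 mm thick, 240 mm wide, fixed): x -110, z 310 mm in the cabinet's frame. It reaches from here to the cabinet's back, over the pad, and carries three small tins (tops at z 406 mm). An upright tool cannot get at the pad: lean the tool out over the cabinet's front by 25 to 45 degrees.
- pad_top (a point): Centre of the outer face of the orange round push pad, 40 mm across, 12 mm proud of its 56 mm steel collar, in the middle of the sloping face. Unpressed it lies at x -91, y 0, z 127 mm in the cabinet's frame. Its z axis points out of the pad, 0.65 rad from vertical, leaning to the cabinet's front (-x). Push it straight in, along its -z.
- pad (a joint): Travel of the push pad, m: 0 out, 0.008 fully in. Springy: about 1.5 N to start, 5 N fully in; the latch lets go at about 0.005. It springs back out when released.
- drawer (a joint): How far the hidden drawer is out, m: about 0.002 while latched, 0.16 fully out. When the latch lets go, a light spring (about 3 N, 1 N when out) drives it out along the cabinet's -x in about 1.5 s and keeps it out; no pull is needed, and while latched it cannot be pulled out.
- pocket (a point): Centre of the floor of the drawer's empty blue-lined compartment; moves with the drawer, axes as the cabinet's. Inside 168 mm (x) by 121 mm (y). Floor 13.5 mm above the counter; walls rise 37 mm above the floor, the green front panel 55 mm. With the drawer out this point is 69 mm in front of the plinth, and the rear 15 mm stay under it. The other compartment (-y side) is full of boxes.
- brass_knob: Brass cupboard knob, 47 mm high, about 120 g, stands on its flange on the counter. Origin: centre of the flange's underside, z along its axis, upwards. Flange 52 mm across, 6 mm thick; neck 24 mm across; round head 34 mm across with straight sides between 27 and 43 mm above the underside: grip it there.
- black_knob: Black knob of the same shape and size; bystander, standing on the counter.
- white_knob: White knob of the same shape and size; bystander, standing on the counter.
- tin: Bystander: small blue and white paint tin, 72 mm across, 75 mm high, on the counter. Origin: centre of its underside.
- carton: Bystander: yellow and red carton, 80 x 60 mm, 45 mm high, on the counter. Origin: centre of its underside.
Things that resemble listed ones, but are neither listed nor needed, are in the scene too. Of the things like the brass_knob, leave any that is turquoise; of the rest the larger one is meant.

How it is judged:
By the outcome, as a careful person would: the job done as asked, in the order asked, and still so for the second after the job is handed in, with the robot touching nothing.
It also fails if it takes over 54 s, if anything falls off the work surface, if the arm or the gripper's body presses on something with over 40 N, if the wrist force passes 120 N, or if a joint passes its speed limit or range.

## Working session

There is one attempt and no reset: what is moved stays moved. The work goes in short steps, Python scripts to look and compute and a tool call to move; the robot and the scene stay as the last step left them, time stands still between calls to the robot, and variables do not carry over. Pictures are saved under pics/ and viewed, and the job is handed in when it is done.

Besides the shell and the picture viewer there is one more tool, called after "Request:" as name(argument=value, ...), one argument or row to a line, values as JSON. move_arm: Moves the arm, as the interface text tells. Its arguments: {"type":"object","properties":{"increments":{"type":"array"},"fingers":{"type":"number"},"force":{"type":"number"}},"required":["increments"]}

```bash
mkdir -p pics; cat > h.py <<'E'
import numpy as np, cv2
from scipy.spatial.transform import Rotation as R
def P(im):
    Rm=cv2.Rodrigues(np.array(im["rvec"],float))[0]; return np.array(im["K"]),Rm,np.array(im["tvec"]).ravel()
def proj(im,p):
    K,Rm,t=P(im); c=(Rm@np.atleast_2d(p).T).T+t; u=(K@c.T).T; return u[:,:2]/u[:,2:]
def ray(im,uv,z):
    K,Rm,t=P(im); d=Rm.T@np.linalg.solve(K,[uv[0],uv[1],1]); o=-Rm.T@t
    return o+d*(z-o[2])/d[2]
def save(im,n,crop=None,s=1):
    c=im["color"][...,::-1]
    if crop: c=c[crop[1]:crop[3],crop[0]:crop[2]]
    cv2.imwrite("pics/"+n,cv2.resize(c,None,fx=s,fy=s,interpolation=cv2.INTER_CUBIC))
E
python3 - <<'E'
from h import *
from plant import *
import pickle
print(sensors.state())
for n in("scene","top"):
    im=optics.get_image(n); save(im,n+"0.png",s=1.25); pickle.dump(im,open(n+"0.pkl","wb"))
    print(n,np.round(-P(im)[1].T@P(im)[2],3),np.round(im["K"],1).tolist())
    for th in("cabinet","pad_top","brass_knob","black_knob","white_knob","tin","carton"):
        print(th,[(np.round(d["box"],1).tolist(),round(d["score"],2)) for d in find_in(th,im)])
E
```

```text
{'t': 0.0, 'joint_pos': array([-1.42262894,  0.43522771,  0.02497775,  1.57410014, -0.01159704,
        1.13395486, -0.07510019]), 'joint_vel': array([-0.00012923,  0.00068241,  0.00071082,  0.00105405,  0.00018208,
        0.00040505,  0.00087651]), 'tau': array([ 1.53972527e-03, -6.70471001e+01,  1.02591265e+00, -3.16205013e+01,
        1.55804580e-02,  1.24297931e-02, -3.81291363e-05]), 'position': array([0.15504537, 0.6050713 , 0.3031218 ]), 'orientation': array([-2.39773178e-05,  1.25091649e-01,  9.92144890e-01, -7.72171727e-04]), 'contact_force': array([-0.21571527, -0.86393561, -0.24717824]), 'wrist_torque': array([ 0.02217824,  0.01821564, -0.04173158]), 'gripper_width': 0.08558247846749789}
scene [ 1.177 -0.265  1.33 ] [[517.7, 0.0, 317.3], [0.0, 517.7, 198.3], [0.0, 0.0, 1.0]]
cabinet [([433.4, 155.8, 151.9, 188.6], 0.69)]
pad_top [([402.9, 186.3, 12.9, 19.5], 0.57)]
brass_knob [([212.0, 212.5, 20.0, 20.2], 0.73), ([241.4, 200.4, 13.9, 19.2], 0.72), ([267.5, 188.9, 11.3, 17.1], 0.55)]
black_knob [([254.1, 246.4, 21.4, 21.5], 0.68), ([435.2, 151.8, 148.1, 191.3], 0.46)]
white_knob [([200.2, 247.3, 20.9, 22.0], 0.85)]
tin [([284.3, 279.9, 26.8, 33.2], 0.86)]
carton [([225.5, 295.5, 38.8, 45.6], 0.93)]
top [ 0.415 -0.033  1.42 ] [[431.5, 0.0, 324.3], [0.0, 431.5, 199.3], [0.0, 0.0, 1.0]]
cabinet [([204.7, 182.6, 133.9, 111.8], 0.59)]
pad_top []
brass_knob [([371.5, 250.8, 12.2, 18.5], 0.74), ([398.1, 250.7, 17.9, 21.8], 0.56), ([349.6, 249.6, 9.7, 10.7], 0.4)]
black_knob [([376.8, 202.3, 11.2, 9.3], 0.51)]
white_knob [([416.4, 222.8, 12.7, 19.3], 0.77)]
tin [([368.6, 160.4, 19.5, 22.1], 0.9)]
carton [([413.4, 170.2, 28.9, 33.3], 0.55)]
```

View pics/scene0.png

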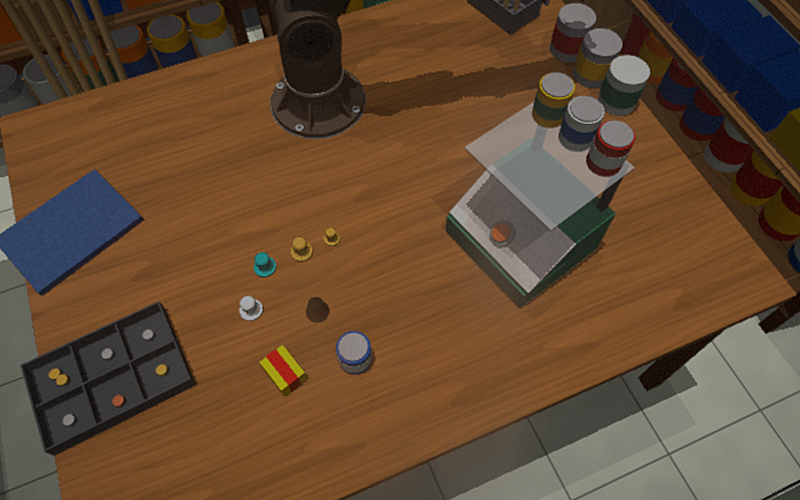

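View pics/top0.png

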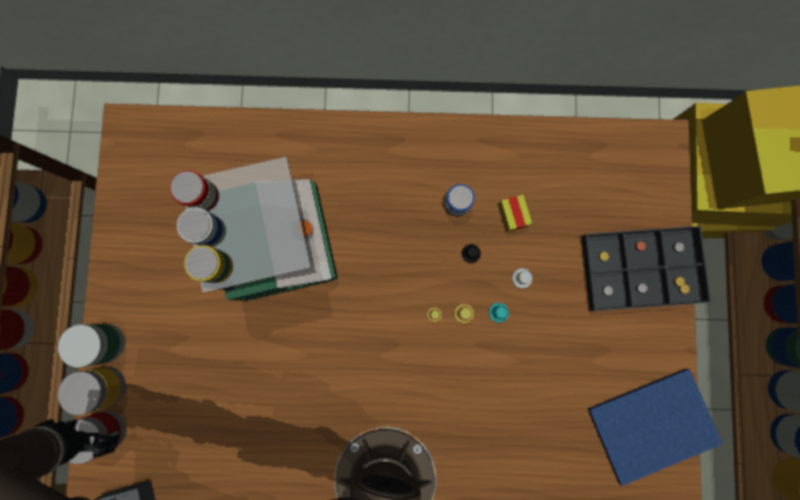

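```bash
python3 - <<'E'
from h import *
import pickle
s=pickle.load(open("scene0.pkl","rb"));t=pickle.load(open("top0.pkl","rb"))
save(s,"scene_k.png",(180,160,320,280),5.5); save(s,"scene_c.png",(340,40,530,260),2.7)
save(t,"top_k.png",(320,140,450,280),4.2); save(t,"top_c.png",(120,110,290,260),3.9)
E
```

```text
(no output)
```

View crops.

View pics/scene_k.png

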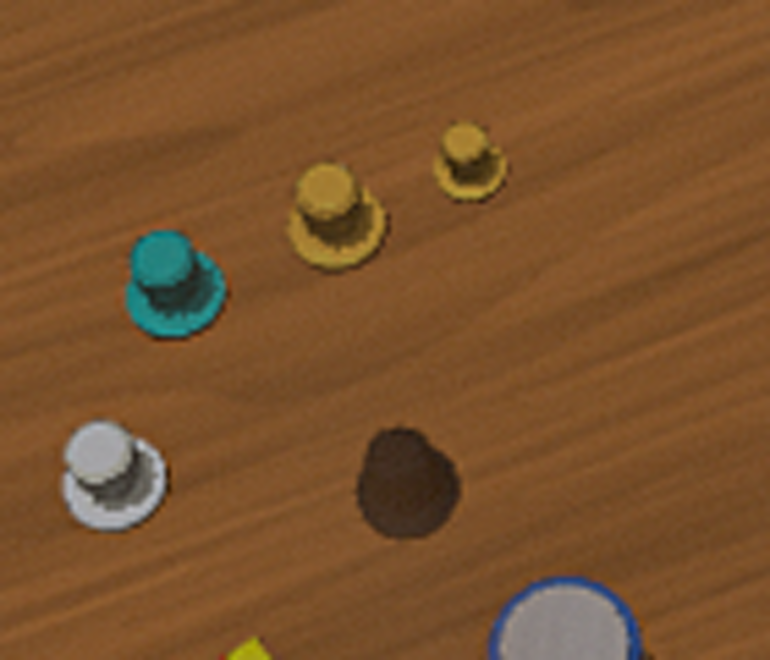

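View pics/scene_c.png

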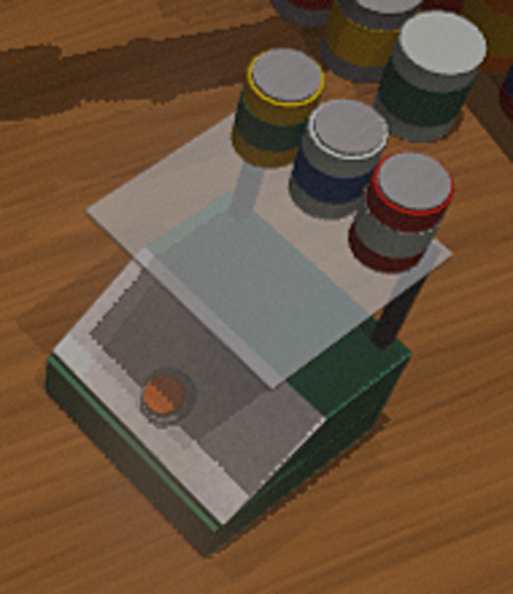

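View pics/top_k.png

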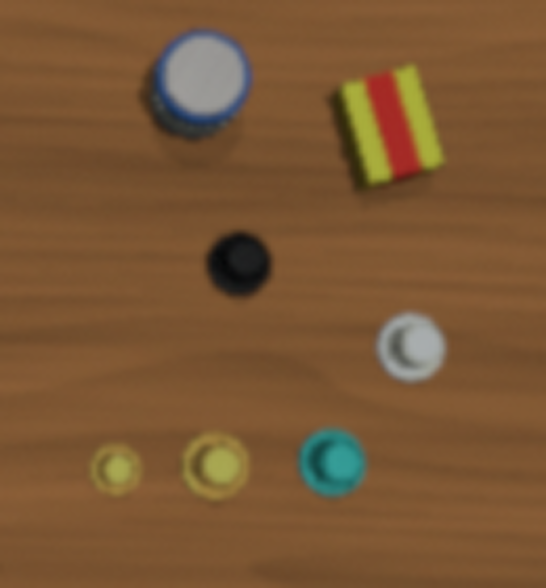

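View pics/top_c.png

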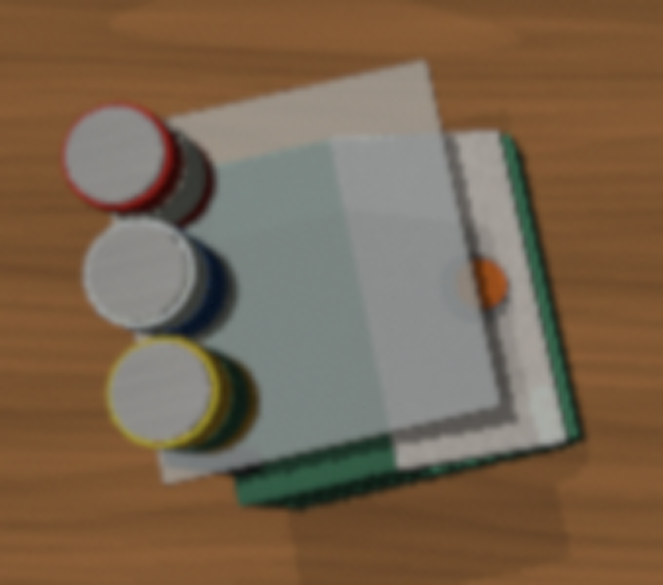

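```bash
cat > fit.py <<'E'
from h import *
import pickle
from scipy.optimize import least_squares
s=pickle.load(open("scene0.pkl","rb"));t=pickle.load(open("top0.pkl","rb"))
S=lambda u,v:(340+(u+.5)/2.7-.5,40+(v+.5)/2.7-.5); T=lambda u,v:(120+(u+.5)/3.9-.5,110+(v+.5)/3.9-.5)
L=[((-.12,.13,.075),s,S(52,355)),((-.12,-.13,.075),s,S(216,528)),((-.11,.12,.310),s,S(88,212)),((-.11,-.12,.310),s,S(275,389)),((-.091,0,.127),s,S(165,394)),
((-.12,.13,.075),t,T(581,438)),((-.12,-.13,.075),t,T(512,133)),((-.11,.12,.310),t,T(503,405)),((-.11,-.12,.310),t,T(427,63)),((.12,-.12,.318),s,S(452,253))]
def W(p,q):
    c,n=np.cos(p[2]),np.sin(p[2]); return np.array([p[0]+c*q[0]-n*q[1],p[1]+n*q[0]+c*q[1],q[2]])
f=lambda p:np.concatenate([proj(im,W(p,q))[0]-uv for q,im,uv in L])
if __name__=="__main__":
    r=least_squares(f,[.5,.35,1.5],loss="soft_l1"); p=r.x; print(np.round(p,4)); print(np.round(f(p).reshape(-1,2),1))
    print("pad",W(p,(-.091,0,.127)),"pocket out",W(p,(-.189,0,.0135)), "edge",W(p,(-.11,0,.31)))
    from plant import cut_out
    for im,uv in((s,(180+337.5/5.5,160+220/5.5)),(t,(320+216/4.2,140+467/4.2))): print(ray(im,uv,.004))
    for im,uv in((s,(180+326/5.5,160+185/5.5)),(t,(320+221/4.2,140+466/4.2))): print(ray(im,uv,.047))
    for n,uv in dict(small=(116,470),turq=(333,463),black=(239,265),white=(411,347)).items(): print(n,ray(t,(320+uv[0]/4.2,140+uv[1]/4.2),.004))
E
python3 fit.py
```

```text
[0.5922 0.296  1.8296]
[[-0.5 -1.4]
 [ 1.9 -0.4]
 [-1.9  1.2]
 [-2.2  2. ]
 [-1.6  0.4]
 [-3.6  0.5]
 [-3.3 -0.7]
 [-0.2  0.2]
 [ 0.3 -0.3]
 [ 1.9 -0.5]]
pad [0.6154588  0.20804765 0.127     ] pocket out [0.64053681 0.11331068 0.0135    ] edge [0.62032087 0.18968028 0.31      ]
[ 0.41751395 -0.18893047  0.004     ]
[ 0.41752261 -0.19453297  0.004     ]
[ 0.42019543 -0.19007955  0.047     ]
[ 0.41830994 -0.1933901   0.047     ]
small [ 0.41306436 -0.11694655  0.004     ]
turq [ 0.42312242 -0.28540313  0.004     ]
black [ 0.57580152 -0.21029832  0.004     ]
white [ 0.51502362 -0.34586005  0.004     ]
```

```bash
sed -i 's/T(581,438)/T(567,443)/; s/T(512,133)/T(501,131)/; s/S(52,355)/S(57,350)/; s/S(216,528)/S(217,521)/' fit.py; cat >> fit.py <<'E'
    for im,n,cr,k in((s,"ov_s.png",(340,40,530,260),2.7),(t,"ov_t.png",(120,110,290,260),3.9)):
        c=im["color"][...,::-1]; c=cv2.resize(c[cr[1]:cr[3],cr[0]:cr[2]],None,fx=k,fy=k,interpolation=cv2.INTER_CUBIC).copy()
        a=np.linspace(0,6.28,40); ph=.65
        ring=[(-.091+.02*np.cos(x)*np.cos(ph),.02*np.sin(x),.127+.02*np.cos(x)*np.sin(ph)) for x in a]
        B=lambda z,x0,x1,y:[(x0,-y,z),(x1,-y,z),(x1,y,z),(x0,y,z),(x0,-y,z)]
        for poly in (ring,B(.31,-.11,.12,.12),B(0,-.12,.12,.13),[(-.12,-.13,0),(-.12,-.13,.075),(-.12,.13,.075),(-.12,.13,0)],[(-.12,-.13,.075),(-.0082,-.13,.16),(-.0082,.13,.16),(-.12,.13,.075)]):
            q=np.array([proj(im,W(p,x))[0] for x in poly]); q=((q-np.array(cr[:2])+.5)*k-.5)
            cv2.polylines(c,[np.round(q).astype(int)],False,(255,0,255),1)
        cv2.imwrite("pics/"+n,c)
E
python3 fit.py
```

```text
[0.5917 0.2979 1.8236]
[[-1.7 -0.3]
 [ 1.6  1.8]
 [-1.2  0.5]
 [-2.   1.5]
 [-1.2 -0.1]
 [-0.8 -0.4]
 [-0.8  0.1]
 [-1.1  0.7]
 [-0.1  0.1]
 [ 2.5 -0.6]]
pad [0.61443438 0.20983238 0.127     ] pocket out [0.63895012 0.11494835 0.0135    ] edge [0.61918743 0.1914365  0.31      ]
[ 0.41751395 -0.18893047  0.004     ]
[ 0.41752261 -0.19453297  0.004     ]
[ 0.42019543 -0.19007955  0.047     ]
[ 0.41830994 -0.1933901   0.047     ]
small [ 0.41306436 -0.11694655  0.004     ]
turq [ 0.42312242 -0.28540313  0.004     ]
black [ 0.57580152 -0.21029832  0.004     ]
white [ 0.51502362 -0.34586005  0.004     ]
```

View pics/ov_s.png

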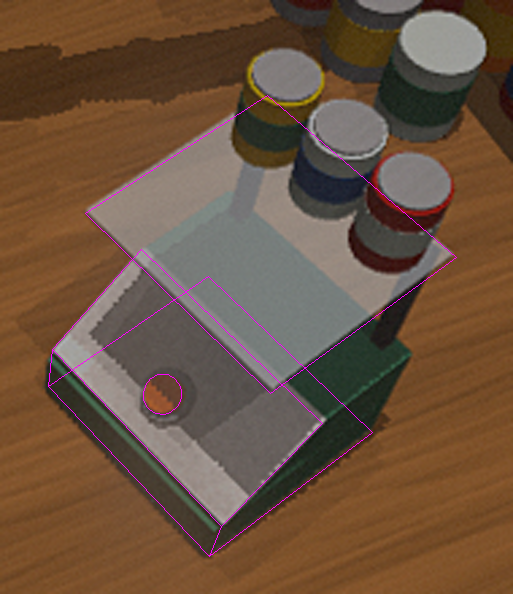

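View pics/ov_t.png

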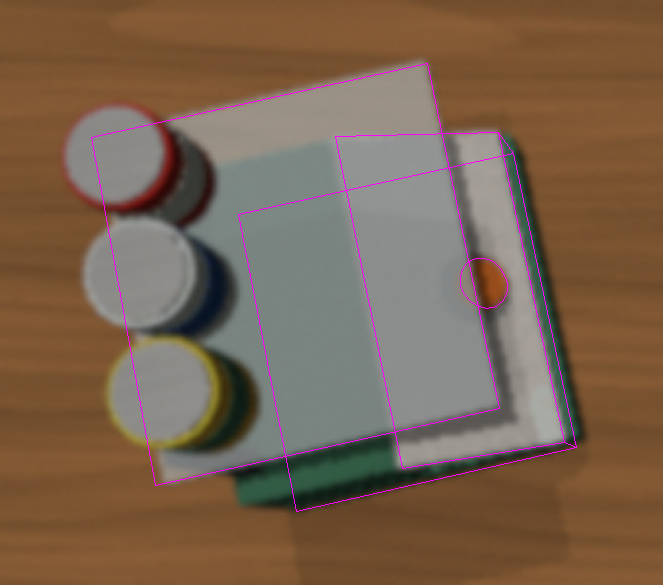

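```bash
python3 - <<'E'
from h import *
import pickle
t=pickle.load(open("top0.pkl","rb"))
save(t,"top_g.png",(0,240,360,400),2.2)
E
cat > plan.py <<'E'
import sys; from h import *
from plant import sensors
# usage: plan.py  x y z dyaw n   -> world target (TCP) ; prints tool-frame increments per row
s=sensors.state(); q=s["orientation"]; Rt=R.from_quat([q[1],q[2],q[3],q[0]])
def plan(target,spin=0,nmin=1,vmax=38):
    d=(np.array(target)-s["position"])*1000
    n=max(nmin,int(np.ceil(np.linalg.norm(d)/vmax)),int(np.ceil(abs(spin)/.115)))
    out=[]
    cur=Rt; step=d/n; a=0
    for i in range(n):
        l=(cur*R.from_rotvec([0,0,a])).inv().apply(step); out+= [round(float(x),1) for x in l]+[round(spin/n,4)]; a+=spin/n
    return n,out
def info():
    z=Rt.apply([0,0,1]); y=Rt.apply([0,1,0])
    print("t",round(s["t"],2),"pos",np.round(s["position"],4),"z",np.round(z,3),"y",np.round(y,3),"j",np.round(s["joint_pos"],2).tolist(),"F",np.round(s["contact_force"],1),"w",round(s["gripper_width"],4))
E
```

```text
(no output)
```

View pics/top_g.png

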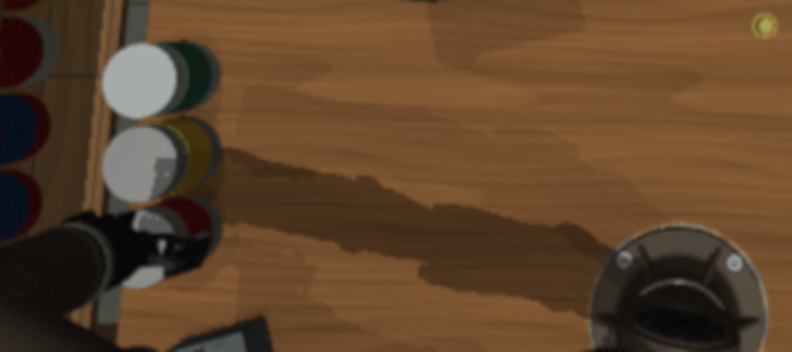

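Request:
move_arm(
  increments=[0, -39, -15, 0, 0, -39, -15, 0, 0, -39, -15, 0, 0, -39, -15, 0, -36, -1.4, 0, 0.08, -36, -1.4, 0, 0.08, -36, -1.4, 0, 0.08, -36, -1.4, 0, 0.08, -36, -1.4, 0, 0.08, -36, -1.4, 0, 0.08],
)

```text
t: 1.63
position: [0.307, 0.3531, 0.364]
orientation: [0.0, 0.359, 0.933, 0.001]
contact_force: [0.2, -0.2, 0.5]
gripper_width: 0.0856
```

```bash
python3 -c "
from plan import *
info()"
```

```text
t 1.63 pos [0.307  0.3531 0.364 ] z [ 0.001  0.001 -1.   ] y [0.67  0.742 0.001] j [-1.17, 0.12, 0.23, 1.86, -0.03, 1.16, -0.1] F [ 0.2 -0.2  0.5] w 0.0856
```

Request:
move_arm(
  increments=[-37, -1.5, 0, 0.08, -37, -1.5, 0, 0.08, -37, -1.5, 0, 0.08, -37, -1.5, 0, 0.08, -37, -1.5, 0, 0.08, -37, -1.5, 0, 0.08, -37, -1.5, 0, 0.08, -37, -1.5, 0, 0.08, -37, -1.5, 0, 0.08, -37, -1.5, 0, 0.08],
)

```text
t: 2.47
position: [0.4593, 0.0259, 0.364]
orientation: [0.0, 0.694, 0.72, 0.0]
contact_force: [0.5, 0.3, 0.3]
gripper_width: 0.0853
```

Request:
move_arm(
  increments=[-37, -1.5, 0, 0.08, -37, -1.5, 0, 0.08, -37, -1.5, 0, 0.08, -37, -1.5, 0, 0.08, -37, -1.5, 0, 0.08, -37, -1.5, 0, 0.08, -37, -1.5, 0, 0.08, -37, -1.5, 0, 0.08, -37, -1.5, 0, 0.08, -37, -1.5, 0, 0.08],
)

```text
t: 3.3
position: [0.3306, -0.3112, 0.364]
orientation: [0.0, 0.92, 0.393, 0.0]
contact_force: [0.8, -0.9, 0.2]
gripper_width: 0.0857
```

Request:
move_arm(
  increments=[-37, -1.5, 0, 0.08, -37, -1.5, 0, 0.08, -37, -1.5, 0, 0.08, -37, -1.5, 0, 0.08, -37, -1.5, 0, 0.08, -37, -1.5, 0, 0.08, -37, -1.5, 0, 0.08],
)

```text
t: 3.88
position: [0.1093, -0.4399, 0.364]
orientation: [0.0, 0.992, 0.123, 0.0]
contact_force: [0.0, -0.9, -0.2]
gripper_width: 0.0853
```

```bash
python3 -c "
from plan import *
info()"
```

```text
t 3.88 pos [ 0.1093 -0.4399  0.364 ] z [ 0.001 -0.001 -1.   ] y [ 0.245 -0.97   0.001] j [0.15, 0.14, 1.23, 1.93, -0.14, 1.16, 0.11] F [ 0.  -0.9 -0.2] w 0.0853
```

Request:
move_arm(
  increments=[0, -38, 0, 0, 0, -38, 0, 0, 0, -38, 0, 0, 0, -38, 0, 0, 0, -30, 0, 0],
)

```text
t: 4.3
position: [0.0742, -0.2877, 0.3674]
orientation: [-0.005, 0.992, 0.124, 0.001]
contact_force: [1.1, -0.7, 0.4]
gripper_width: 0.0854
```

```bash
python3 -c "
from plan import *
info()"
```

```text
t 4.3 pos [ 0.0742 -0.2877  0.3674] z [ 0.001  0.011 -1.   ] y [ 0.247 -0.969 -0.011] j [0.14, -0.4, 0.71, 2.18, 0.26, 1.29, -0.59] F [ 1.1 -0.7  0.4] w 0.0854
```

Request:
move_arm(
  increments=[0, -25, 0, 0, 0, -25, 0, 0, 0, -25, 0, 0, 0, -25, 0, 0, 0, -25, 0, 0],
)

```text
t: 4.72
position: [0.0499, -0.195, 0.3696]
orientation: [-0.005, 0.992, 0.125, 0.002]
contact_force: [0.4, -0.3, -0.2]
gripper_width: 0.0854
```

```bash
python3 -c "
from plan import *
info()"
```

```text
t 4.72 pos [ 0.0499 -0.195   0.3696] z [ 0.003  0.011 -1.   ] y [ 0.248 -0.969 -0.01 ] j [0.74, -0.44, 0.19, 2.27, 0.07, 1.31, -0.43] F [ 0.4 -0.3 -0.2] w 0.0854
```

Request:
move_arm(
  increments=[0, -5, 25, 0, 0, -5, 25, 0, 0, -5, 25, 0],
)

```text
t: 4.97
position: [0.046, -0.1808, 0.2942]
orientation: [-0.004, 0.992, 0.123, 0.002]
contact_force: [0.8, 0.1, 0.2]
gripper_width: 0.0852
```

```bash
python3 -c "
from plan import *
info()"
```

```text
t 4.97 pos [ 0.046  -0.1808  0.2942] z [ 0.004  0.01  -1.   ] y [ 0.244 -0.97  -0.008] j [0.72, -0.4, 0.2, 2.44, 0.08, 1.1, -0.45] F [0.8 0.1 0.2] w 0.0852
```

Request:
move_arm(
  increments=[0, 0, 25, 0, 0, 0, 25, 0, 0, 0, 25, 0],
)

```text
t: 5.22
position: [0.0469, -0.1786, 0.2369]
orientation: [-0.004, 0.992, 0.127, 0.0]
contact_force: [-0.4, 2.4, 1.1]
gripper_width: 0.0852
```

```bash
python3 -c "
from plan import *
info()"
```

```text
t 5.22 pos [ 0.0469 -0.1786  0.2369] z [-0.001  0.008 -1.   ] y [ 0.252 -0.968 -0.008] j [0.83, -0.29, 0.15, 2.56, 0.05, 0.88, -0.38] F [-0.4  2.4  1.1] w 0.0852
```

Request:
move_arm(
  increments=[0, -15, 0, 0, 0, -15, 0, 0],
)

```text
t: 5.38
position: [0.0414, -0.1594, 0.2397]
orientation: [-0.003, 0.992, 0.126, 0.0]
contact_force: [-0.2, -0.1, -0.4]
gripper_width: 0.0854
```

```bash
python3 -c "
from plan import *
info()"
```

```text
t 5.38 pos [ 0.0414 -0.1594  0.2397] z [-0.     0.005 -1.   ] y [ 0.25  -0.968 -0.005] j [0.99, -0.32, 0.0, 2.57, -0.0, 0.9, -0.32] F [-0.2 -0.1 -0.4] w 0.0854
```

Request:
move_arm(
  increments=[0, 28, -28, 0, 0, 28, -28, 0, 0, 28, -28, 0, 0, 28, -28, 0, 33, 7, -20, -0.11, 33, 7, -20, -0.11, 33, 7, -20, -0.11, 33, -1.8, 0, -0.11, 33, -1.8, 0, -0.11, 33, -1.8, 0, -0.11],
)

```text
t: 6.22
position: [0.2425, -0.1867, 0.4123]
orientation: [-0.001, 0.897, 0.442, 0.002]
contact_force: [0.2, -1.2, -0.0]
gripper_width: 0.0854
```

```bash
python3 -c "
from plan import *
info()"
```

```text
t 6.22 pos [ 0.2425 -0.1867  0.4123] z [ 0.002  0.004 -1.   ] y [ 0.792 -0.61  -0.001] j [0.73, -0.19, -0.2, 2.03, -0.04, 1.3, -0.11] F [ 0.2 -1.2 -0. ] w 0.0854
```

Request:
move_arm(
  increments=[33.5, -1.8, 0, -0.11, 33.5, -1.8, 0, -0.11, 33.5, -1.8, 0, -0.11, 33.5, -1.8, 0, -0.11, 33.5, -1.8, 0, -0.11, 33.5, -1.8, 0, -0.11, 33.5, -1.8, 0, -0.11, 33.5, -1.8, 0, -0.11, 33.5, -1.8, 0, -0.11, 33.5, -1.8, 0, -0.11],
)

```text
t: 7.05
position: [0.2763, 0.1311, 0.4135]
orientation: [-0.001, 0.534, 0.846, 0.002]
contact_force: [0.6, 0.8, -0.4]
gripper_width: 0.0856
```

Request:
move_arm(
  increments=[33.5, -1.8, 0, -0.11, 33.5, -1.8, 0, -0.11, 33.5, -1.8, 0, -0.11, 33.5, -1.8, 0, -0.11, 33.5, -1.8, 0, -0.11, 33.5, -1.8, 0, -0.11, 33.5, -1.8, 0, -0.11, 33.5, -1.8, 0, -0.11, 33.5, -1.8, 0, -0.11, 33.5, -1.8, 0, -0.11],
)

```text
t: 7.88
position: [0.0087, 0.3055, 0.4141]
orientation: [0.001, 0.013, 1.0, 0.003]
contact_force: [0.1, 1.0, 0.4]
gripper_width: 0.0854
```

Request:
move_arm(
  increments=[33.5, -1.8, -20, -0.11, 33.5, -1.8, -20, -0.11, 0, 28, -28, 0, 0, 28, -28, 0, 0, 28, -28, 0, 0, 28, -28, 0, 0, 28, -28, 0, 0, 28, -28, 0],
)

```text
t: 8.55
position: [-0.0775, 0.4158, 0.5874]
orientation: [0.001, -0.097, 0.995, 0.0]
contact_force: [0.0, -1.7, 1.9]
gripper_width: 0.0854
```

```bash
python3 -c "
from plan import *
info()"
```

```text
t 8.55 pos [-0.0775  0.4158  0.5874] z [ 0.003  0.001 -1.   ] y [-0.194  0.981  0.   ] j [-0.74, 0.13, -1.26, 1.4, 0.12, 1.71, -0.22] F [ 0.  -1.7  1.9] w 0.0854
```

Request:
move_arm(
  increments=[0, 20, -35, 0, 0, 20, -35, 0, 0, 20, -35, 0, 0, 20, -35, 0, 0, 20, -35, 0, 0, 20, -35, 0],
)

```text
t: 9.05
position: [-0.0921, 0.4884, 0.6662]
orientation: [0.008, -0.099, 0.995, -0.027]
contact_force: [-1.2, 0.6, -1.0]
gripper_width: 0.0856
```

```bash
python3 -c "
from plan import *
info()"
```

```text
t 9.05 pos [-0.0921  0.4884  0.6662] z [ 0.022 -0.051 -0.998] y [-0.197  0.979 -0.055] j [-1.48, 0.24, -0.56, 1.01, 0.13, 1.98, -0.22] F [-1.2  0.6 -1. ] w 0.0856
```

Request:
move_arm(
  increments=[0, 0, -41, 0, 0, 0, -41, 0, 0, 0, -41, 0, 0, 0, -41, 0],
)

```text
t: 9.38
position: [-0.0938, 0.4979, 0.6671]
orientation: [0.018, -0.099, 0.994, -0.039]
contact_force: [0.0, 0.5, -0.5]
gripper_width: 0.0854
```

```bash
python3 -c "
from plan import *
info()"
```

```text
t 9.38 pos [-0.0938  0.4979  0.6671] z [ 0.044 -0.073 -0.996] y [-0.195  0.977 -0.08 ] j [-1.97, 0.22, 0.14, 1.01, -0.01, 1.99, -0.07] F [ 0.   0.5 -0.5] w 0.0854
```

Request:
move_arm(
  increments=[0, 0, -41, 0, 0, 0, -41, 0, 0, 0, -41, 0],
)

```text
t: 9.63
position: [-0.0942, 0.4911, 0.6953]
orientation: [0.018, -0.099, 0.995, -0.012]
contact_force: [-0.4, 0.1, 0.0]
gripper_width: 0.0854
```

```bash
python3 -c "
from plan import *
info()"
```

```text
t 9.63 pos [-0.0942  0.4911  0.6953] z [ 0.037 -0.02  -0.999] y [-0.197  0.98  -0.027] j [-2.32, 0.21, 0.63, 1.0, -0.09, 2.0, 0.03] F [-0.4  0.1  0. ] w 0.0854
```

Request:
move_arm(
  increments=[0, 0, -41, 0, 0, 0, -41, 0, 0, 0, -41, 0, 0, 0, -41, 0, 0, 0, -41, 0, 0, 0, -41, 0],
)

```text
t: 10.13
position: [-0.0859, 0.4479, 0.7795]
orientation: [0.009, -0.097, 0.992, 0.083]
contact_force: [0.5, -0.2, -0.2]
gripper_width: 0.0852
```

```bash
python3 -c "
from plan import *
info()"
```

```text
t 10.13 pos [-0.0859  0.4479  0.7795] z [ 0.002  0.167 -0.986] y [-0.195  0.967  0.164] j [-2.61, 0.07, 0.83, 0.93, -0.02, 2.0, -0.03] F [ 0.5 -0.2 -0.2] w 0.0852
```

Request:
move_arm(
  increments=[0, 8, -40, 0, 0, 8, -40, 0, 0, 8, -40, 0, 0, 8, -40, 0, 0, 8, -40, 0, 0, 8, -40, 0, 0, 8, -40, 0, 0, 8, -40, 0],
)

```text
t: 10.8
position: [-0.0813, 0.4186, 0.8788]
orientation: [-0.011, -0.102, 0.973, 0.204]
contact_force: [0.3, -0.0, 0.9]
gripper_width: 0.0853
```

```bash
python3 -c "
from plan import *
info()"
```

```text
t 10.8 pos [-0.0813  0.4186  0.8788] z [-0.064  0.395 -0.916] y [-0.195  0.896  0.4  ] j [-2.45, 0.0, 0.52, 0.73, 0.09, 2.0, -0.1] F [ 0.3 -0.   0.9] w 0.0853
```

Request:
move_arm(
  increments=[0, 10, -40, 0, 0, 10, -40, 0, 0, 10, -40, 0, 0, 10, -40, 0],
  fingers=0,
)

```text
t: 11.13
position: [-0.0717, 0.3934, 0.9162]
orientation: [-0.021, -0.102, 0.963, 0.249]
contact_force: [-0.3, 0.3, -0.0]
gripper_width: 0.0385
```

```bash
cat >> plan.py <<'E'
def tilt():
    z=Rt.apply([0,0,1]); print("tilt deg",np.degrees(np.arccos(-z[2])),"az",np.degrees(np.arctan2(z[1],z[0])))
E
python3 -c "
from plan import *
info();tilt()
pad=np.array([.6144,.2098,.127]); z=Rt.apply([0,0,1])
print('tcp at pad',pad-z*.073,'standoff50', pad-z*.123)
y=np.array([np.sin(1.8236)*-1,np.cos(1.8236),0]); cx=np.array([np.cos(1.8236),np.sin(1.8236),0])
print('pad normal in',np.array([cx[0]*np.sin(.65),cx[1]*np.sin(.65),-np.cos(.65)]))
"
```

```text
t 11.13 pos [-0.0717  0.3934  0.9162] z [-0.091  0.476 -0.875] y [-0.186  0.855  0.484] j [-1.92, -0.0, -0.04, 0.64, 0.1, 2.0, -0.11] F [-0.3  0.3 -0. ] w 0.0385
tilt deg 28.969645298027363 az 100.79888841167855
tcp at pad [0.62102462 0.17506887 0.19086598] standoff50 [0.62556203 0.15128043 0.2346098 ]
pad normal in [-0.15136892  0.58595054 -0.7960838 ]
```

```bash
python3 -c "
from plan import *
n,o=plan([.644,.056,.46],1.47)
print(n)
for i in range(n): print(o[4*i:4*i+4])
"
```

```text
25
[-25.0, -25.7, 6.9, 0.0588]
[-26.5, -24.2, 6.9, 0.0588]
[-27.9, -22.6, 6.9, 0.0588]
[-29.1, -20.9, 6.9, 0.0588]
[-30.3, -19.2, 6.9, 0.0588]
[-31.4, -17.4, 6.9, 0.0588]
[-32.4, -15.5, 6.9, 0.0588]
[-33.2, -13.6, 6.9, 0.0588]
[-33.9, -11.6, 6.9, 0.0588]
[-34.6, -9.6, 6.9, 0.0588]
[-35.1, -7.5, 6.9, 0.0588]
[-35.5, -5.4, 6.9, 0.0588]
[-35.7, -3.3, 6.9, 0.0588]
[-35.8, -1.2, 6.9, 0.0588]
[-35.9, 0.9, 6.9, 0.0588]
[-35.7, 3.0, 6.9, 0.0588]
[-35.5, 5.1, 6.9, 0.0588]
[-35.1, 7.1, 6.9, 0.0588]
[-34.7, 9.2, 6.9, 0.0588]
[-34.1, 11.2, 6.9, 0.0588]
[-33.4, 13.2, 6.9, 0.0588]
[-32.5, 15.1, 6.9, 0.0588]
[-31.6, 17.0, 6.9, 0.0588]
[-30.5, 18.8, 6.9, 0.0588]
[-29.4, 20.6, 6.9, 0.0588]
```

Request:
move_arm(
  increments=[-2, -18, 33, 0, -2, -18, 33, 0, -26, -25, 7, 0.06, -27, -24, 7, 0.06, -28, -22, 7, 0.06, -29, -21, 7, 0.06, -30, -19, 7, 0.06, -31, -17, 7, 0.06],
)

```text
t: 11.8
position: [0.1061, 0.3147, 0.7367]
orientation: [-0.065, 0.073, 0.966, 0.241]
contact_force: [-0.1, 1.5, 1.6]
gripper_width: 0.0001
```

```bash
python3 -c "
from plan import *
info();tilt()
n,o=plan([.644,.056,.46],1.1)
print(n)
for i in range(10): print(o[4*i:4*i+4])
"
```

```text
t 11.8 pos [0.1061 0.3147 0.7367] z [-0.089  0.475 -0.875] y [0.173 0.873 0.456] j [-1.75, -0.38, 0.26, 1.44, -0.04, 1.58, -0.08] F [-0.1  1.5  1.6] w 0.0001
tilt deg 28.907209892440637 az 100.65679112664114
18
[-33.4, -14.4, 4.0, 0.0611]
[-34.2, -12.3, 4.0, 0.0611]
[-34.9, -10.2, 4.0, 0.0611]
[-35.4, -8.1, 4.0, 0.0611]
[-35.9, -5.9, 4.0, 0.0611]
[-36.1, -3.7, 4.0, 0.0611]
[-36.3, -1.5, 4.0, 0.0611]
[-36.3, 0.8, 4.0, 0.0611]
[-36.2, 3.0, 4.0, 0.0611]
[-36.0, 5.2, 4.0, 0.0611]
```

Tilt held. Continue.

Request:
move_arm(
  increments=[-33.5, -14.4, 4, 0.061, -34, -12.3, 4, 0.061, -35, -10.2, 4, 0.061, -35.5, -8, 4, 0.061, -36, -6, 4, 0.061, -36, -3.7, 4, 0.061, -36, -1.5, 4, 0.061, -36, 0.8, 4, 0.061, -36, 3, 4, 0.061, -36, 5.2, 4, 0.061],
)

```text
t: 12.63
position: [0.4052, 0.172, 0.5835]
orientation: [-0.133, 0.36, 0.899, 0.21]
contact_force: [0.9, 0.5, -0.1]
gripper_width: -0.0005
```

```bash
python3 -c "
from plan import *
info();tilt()
n,o=plan([.644,.056,.43],.48)
print(n)
for i in range(min(n,10)): print(o[4*i:4*i+4])
"
```

```text
t 12.63 pos [0.4052 0.172  0.5835] z [-0.088  0.474 -0.876] y [0.704 0.652 0.282] j [-1.7, -0.33, 1.14, 1.6, -0.17, 1.49, 0.25] F [ 0.9  0.5 -0.1] w -0.0005
tilt deg 28.837626612590622 az 100.51948408740091
9
[-33.0, 5.5, 6.5, 0.0533]
[-32.7, 7.2, 6.5, 0.0533]
[-32.2, 8.9, 6.5, 0.0533]
[-31.7, 10.7, 6.5, 0.0533]
[-31.1, 12.3, 6.5, 0.0533]
[-30.4, 14.0, 6.5, 0.0533]
[-29.6, 15.6, 6.5, 0.0533]
[-28.7, 17.1, 6.5, 0.0533]
[-27.8, 18.6, 6.5, 0.0533]
```

Request:
move_arm(
  increments=[-33, 5.5, 6.5, 0.053, -32.7, 7.2, 6.5, 0.053, -32.2, 9, 6.5, 0.053, -31.7, 10.7, 6.5, 0.053, -31, 12.3, 6.5, 0.053, -30.4, 14, 6.5, 0.053, -29.6, 15.6, 6.5, 0.053, -28.7, 17, 6.5, 0.053, -27.8, 18.6, 6.5, 0.053],
)

```text
t: 13.38
position: [0.4786, 0.0645, 0.4829]
orientation: [-0.11, 0.579, 0.781, 0.206]
contact_force: [-0.5, -0.1, 0.4]
gripper_width: -0.0004
```

```bash
python3 -c "
from plan import *
from plant import optics
info();tilt()
im=optics.get_image('scene'); save(im,'s1.png',s=1.25)
pad=np.array([.6144,.2098,.127]); z=Rt.apply([0,0,1])
for d in (.2,.1,.03): print(pad-z*(.073+d))
n,o=plan(pad-z*(.073+.2),0)
print(n,o[:4])
"
```

```text
t 13.38 pos [0.4786 0.0645 0.4829] z [ 0.066  0.449 -0.891] y [0.95  0.244 0.193] j [-1.69, -0.44, 1.32, 1.75, 0.01, 1.27, -0.06] F [-0.5 -0.1  0.4] w -0.0004
tilt deg 27.002985940235668 az 81.64720442913477
[0.59639374 0.08716276 0.37023832]
[0.60298944 0.13208482 0.28114004]
[0.60760643 0.16353027 0.21877123]
5 [-12.5, 19.1, 23.7, 0.0]
```

View pics/s1.png

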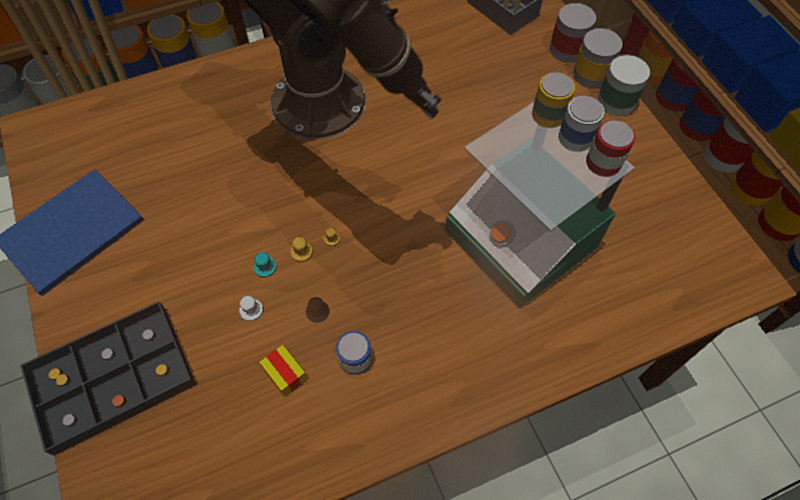

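Request:
move_arm(
  increments=[-12.5, 19, 18, 0, -12.5, 19, 18, 0, -12.5, 19, 18, 0],
)

```text
t: 13.68
position: [0.4868, 0.0786, 0.4521]
orientation: [-0.084, 0.584, 0.778, 0.216]
contact_force: [0.2, 0.1, -0.8]
gripper_width: -0.0
```

```bash
python3 -c "
from plan import *
info();tilt()
pad=np.array([.6144,.2098,.127]); z=Rt.apply([0,0,1])
for d in (.2,.1,.03): print(pad-z*(.073+d))
n,o=plan(pad-z*(.073+.15),0)
print(n,o[:4])
"
```

```text
t 13.68 pos [0.4868 0.0786 0.4521] z [ 0.12   0.434 -0.893] y [0.945 0.226 0.237] j [-1.71, -0.44, 1.32, 1.83, 0.05, 1.14, -0.09] F [ 0.2  0.1 -0.8] w -0.0
tilt deg 26.79560182297584 az 74.50263837946463
[0.5815162  0.09120365 0.37068538]
[0.59356155 0.13464554 0.28142333]
[0.60199329 0.16505486 0.2189399 ]
5 [-9.8, 14.6, 27.9, 0.0]
```

```bash
python3 -c "
from plan import *
n,o=plan([.2,.03,.47],0)
print(n,o[:4])
"
```

```text
8 [6.5, -34.7, -9.0, 0.0]
```

Request:
move_arm(
  increments=[6.5, -35, -9, 0, 6.5, -35, -9, 0, 6.5, -35, -9, 0, 6.5, -35, -9, 0, 6.5, -35, -9, 0],
)

```text
t: 14.1
position: [0.3487, 0.0541, 0.463]
orientation: [-0.086, 0.582, 0.779, 0.217]
contact_force: [-0.3, -1.3, -0.5]
gripper_width: 0.0001
```

```bash
python3 -c "
from plan import *
info();tilt()
"
```

```text
t 14.1 pos [0.3487 0.0541 0.463 ] z [ 0.12   0.438 -0.891] y [0.944 0.227 0.239] j [-1.06, -0.44, 0.74, 2.02, -0.11, 1.18, -0.01] F [-0.3 -1.3 -0.5] w 0.0001
tilt deg 27.012253827936647 az 74.68774152743195
```

Request:
move_arm(
  increments=[6.5, -35, -9, 0, 6.5, -35, -9, 0, 6.5, -35, -9, 0],
)

```text
t: 14.35
position: [0.2893, 0.0409, 0.4682]
orientation: [-0.085, 0.582, 0.779, 0.218]
contact_force: [0.8, -0.6, 0.1]
gripper_width: 0.0003
```

```bash
python3 -c "
from plan import *
info();tilt()
"
```

```text
t 14.35 pos [0.2893 0.0409 0.4682] z [ 0.122  0.439 -0.89 ] y [0.943 0.227 0.242] j [-0.67, -0.44, 0.48, 2.07, -0.23, 1.25, 0.14] F [ 0.8 -0.6  0.1] w 0.0003
tilt deg 27.109519458849757 az 74.43406142439358
```

Request:
move_arm(
  increments=[6.5, -35, -9, 0, 6.5, -35, -9, 0, 6.5, -35, -5, 0],
)

```text
t: 14.6
position: [0.2451, 0.0293, 0.4711]
orientation: [-0.083, 0.582, 0.779, 0.218]
contact_force: [-0.7, 0.3, 1.1]
gripper_width: 0.0006
```

```bash
python3 -c "
from plan import *
info();tilt()
z=Rt.apply([0,0,1]);pad=np.array([.6144,.2098,.127]);pad=pad-.008*np.array([np.cos(1.8236),np.sin(1.8236),.76])
n,o=plan(pad-z*(.073+.16),0)
print(n,o[:4],pad-z*(.073+.16))
"
```

```text
t 14.6 pos [0.2451 0.0293 0.4711] z [ 0.125  0.436 -0.891] y [0.943 0.228 0.244] j [-0.28, -0.44, 0.27, 2.09, -0.34, 1.34, 0.32] F [-0.7  0.3  1.1] w 0.0006
tilt deg 26.98430645026017 az 73.98260666435971
10 [-9.8, 30.4, 20.1, 0.0] [0.58722892 0.10043574 0.32855349]
```

Request:
move_arm(
  increments=[-6, 34, 16, 0, -6, 34, 16, 0, -6, 34, 16, 0, -6, 34, 16, 0, -6, 34, 16, 0],
)

```text
t: 15.02
position: [0.4273, 0.0769, 0.4288]
orientation: [-0.083, 0.582, 0.779, 0.218]
contact_force: [-0.2, 0.9, 0.6]
gripper_width: -0.0004
```

```bash
python3 -c "
from plan import *
info();tilt()
z=Rt.apply([0,0,1]);pad=np.array([.6144,.2098,.127]);pad=pad-.008*np.array([np.cos(1.8236),np.sin(1.8236),.76])
n,o=plan(pad-z*(.073+.16),0)
print(n,o[:4],pad-z*(.073+.16))
"
```

```text
t 15.02 pos [0.4273 0.0769 0.4288] z [ 0.125  0.436 -0.891] y [0.943 0.227 0.244] j [-0.37, -0.05, 0.35, 1.95, -0.48, 1.14, 0.45] F [-0.2  0.9  0.6] w -0.0004
tilt deg 26.980188654204923 az 73.9954536868791
6 [-11.2, 22.0, 19.9, 0.0] [0.58725582 0.10044354 0.32856108]
```

Request:
move_arm(
  increments=[-11.2, 22, 20, 0, -11.2, 22, 20, 0, -11.2, 22, 20, 0, -11.2, 22, 20, 0, -11.2, 22, 20, 0, -11.2, 22, 20, 0],
)

```text
t: 15.52
position: [0.587, 0.1011, 0.3272]
orientation: [-0.083, 0.582, 0.779, 0.218]
contact_force: [0.7, 0.4, 0.4]
gripper_width: 0.0002
```

```bash
python3 -c "
from plan import *
from plant import optics
info();tilt()
im=optics.get_image('scene'); save(im,'s2.png',(280,20,580,280),2.3)
im=optics.get_image('top'); save(im,'t2.png',(120,80,360,280),2.8)
"
```

```text
t 15.52 pos [0.587  0.1011 0.3272] z [ 0.124  0.437 -0.891] y [0.943 0.228 0.243] j [-0.33, 0.33, 0.37, 1.79, -0.68, 1.03, 0.66] F [0.7 0.4 0.4] w 0.0002
tilt deg 26.992300437927533 az 74.20040222930659
```

View pics/s2.png

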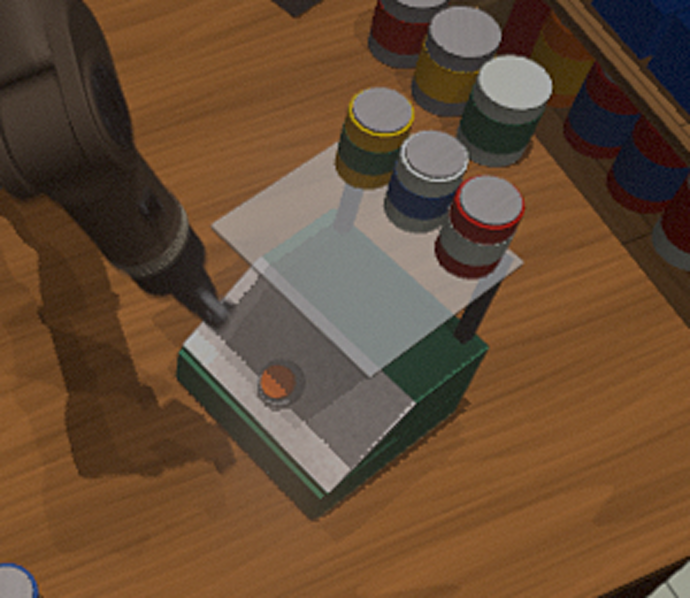

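View pics/t2.png

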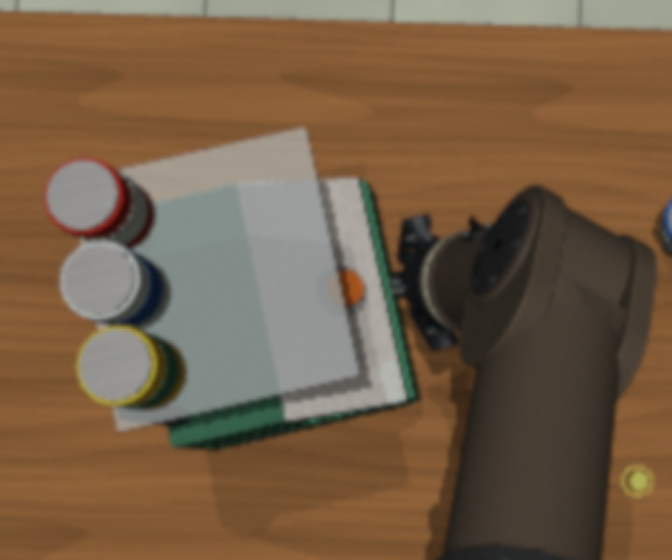

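Request:
move_arm(
  increments=[0, 0, 32, 0, 0, 0, 32, 0, 0, 0, 32, 0, 0, 0, 20, 0, 0, 0, 10, 0, 0, 0, 8, 0],
)

```text
t: 16.12
position: [0.6019, 0.1594, 0.2082]
orientation: [-0.084, 0.582, 0.779, 0.218]
contact_force: [0.4, -0.2, 0.7]
gripper_width: 0.0002
```

```bash
python3 -c "
from plan import *
from plant import optics
info();tilt()
im=optics.get_image('scene'); save(im,'s3.png',(360,100,480,220),5)
z=Rt.apply([0,0,1]);pad=np.array([.6144,.2098,.127])
print('tip-pad',s['position']+z*.073-pad)
cx=np.array([np.cos(1.8236),np.sin(1.8236),0]);pz=np.array([cx[0]*np.sin(.65),cx[1]*np.sin(.65),-np.cos(.65)])
print('pad dir in tool',Rt.inv().apply(pz), 'dist along', (pad-s['position']-z*.073)@pz)
"
```

```text
t 16.12 pos [0.6019 0.1594 0.2082] z [ 0.123  0.437 -0.891] y [0.943 0.227 0.242] j [-0.35, 0.49, 0.27, 1.88, -0.84, 0.79, 0.78] F [ 0.4 -0.2  0.7] w 0.0002
tilt deg 26.988156460566614 az 74.28976005078277
tip-pad [-0.00350909 -0.01851733  0.01610973]
pad dir in tool [ 0.25078617 -0.20184625  0.94676522] dist along 0.02314376792814794
```

View pics/s3.png

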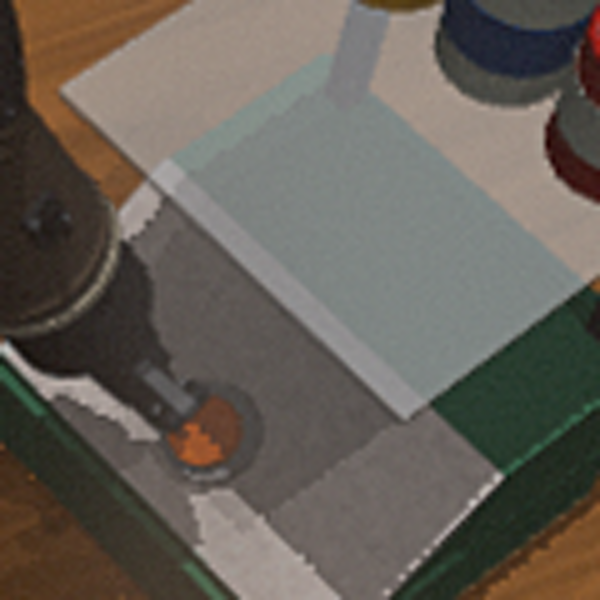

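Request:
move_arm(
  increments=[2, -1.6, 7.5, 0, 1.3, -1, 5, 0, 0.8, -0.6, 2.8, 0, 0, 0, 0, 0],
)

```text
t: 16.5
position: [0.5996, 0.1683, 0.1958]
orientation: [-0.084, 0.583, 0.779, 0.218]
contact_force: [-0.3, 0.1, -0.5]
gripper_width: -0.0001
```

Request:
move_arm(
  increments=[0.5, -0.4, 1.9, 0, 0.5, -0.4, 1.9, 0, 0, 0, 0, 0],
)

```text
t: 16.75
position: [0.5995, 0.1702, 0.1926]
orientation: [-0.083, 0.583, 0.778, 0.218]
contact_force: [0.3, -0.7, 1.5]
gripper_width: 0.0002
```

Request:
move_arm(
  increments=[0.5, -0.4, 1.9, 0, 0.5, -0.4, 1.9, 0, 0, 0, 0, 0],
)

```text
t: 17.0
position: [0.5989, 0.1725, 0.1893]
orientation: [-0.083, 0.583, 0.778, 0.218]
contact_force: [0.4, -2.0, 2.5]
gripper_width: -0.0002
```

Request:
move_arm(
  increments=[0.5, -0.4, 1.9, 0, 0.5, -0.4, 1.9, 0, 0, 0, 0, 0],
)

```text
t: 17.25
position: [0.5982, 0.175, 0.1859]
orientation: [-0.083, 0.583, 0.778, 0.218]
contact_force: [0.0, -2.3, 5.3]
gripper_width: 0.0004
```

```bash
python3 -c "
from plan import *
from plant import optics
info()
im=optics.get_image('scene'); save(im,'s4.png',(340,80,500,240),3.7)
"
```

```text
t 17.25 pos [0.5982 0.175  0.1859] z [ 0.124  0.436 -0.891] y [0.944 0.226 0.242] j [-0.36, 0.51, 0.25, 1.9, -0.88, 0.74, 0.8] F [ 0.  -2.3  5.3] w 0.0004
```

View pics/s4.png

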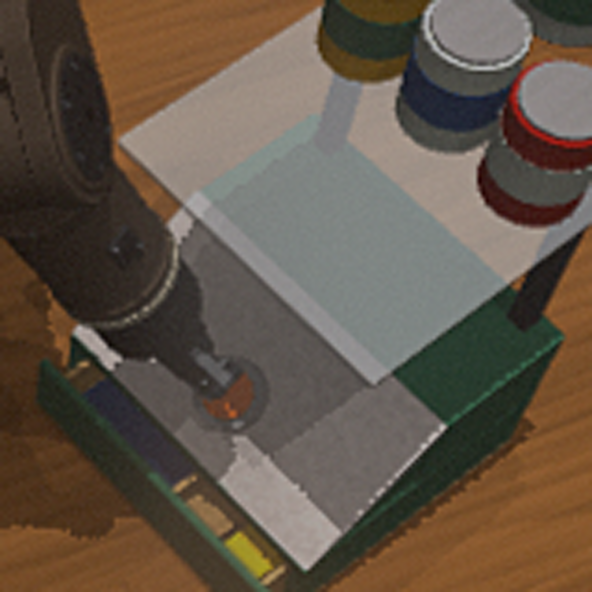

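Request:
move_arm(
  increments=[0, 0, -15, 0, 0, 0, -30, 0, 0, 0, -38, 0, 0, 0, -38, 0, 0, 0, -38, 0],
  fingers=66,
)

```text
t: 17.72
position: [0.577, 0.1044, 0.3294]
orientation: [-0.084, 0.583, 0.778, 0.217]
contact_force: [1.2, 0.6, -0.1]
gripper_width: 0.0607
```

```bash
python3 -c "
from plan import *
info();tilt()
x=Rt.apply([1,0,0]);y=Rt.apply([0,1,0])
sp=np.arctan2(y[2],x[2]);
if sp>1.57: sp-=np.pi
if sp<-1.57: sp+=np.pi
R2=Rt*R.from_rotvec([0,0,sp]); print('spin',sp,R2.apply([0,1,0]))
z=Rt.apply([0,0,1]); g=np.array([.418,-.192,.035])-z*.052; print('tcp grasp',g,'above',g-z*.1)
n,o=plan(g-z*.13,sp)
print(n)
for i in range(n): print(o[4*i:4*i+4])
"
```

```text
t 17.72 pos [0.577  0.1044 0.3294] z [ 0.122  0.436 -0.892] y [0.944 0.226 0.24 ] j [-0.34, 0.31, 0.37, 1.81, -0.68, 1.02, 0.65] F [ 1.2  0.6 -0.1] w 0.0607
tilt deg 26.906747945284668 az 74.31221947145798
spin 0.5589904334213512 [ 9.62749435e-01 -2.70395127e-01 -5.55111512e-17]
tcp grasp [ 0.41163704 -0.21465548  0.0813707 ] above [ 0.39940059 -0.25822372  0.17054512]
12
[-26.9, -24.0, -5.7, np.float64(0.0466)]
[-28.0, -22.7, -5.7, np.float64(0.0466)]
[-29.0, -21.4, -5.7, np.float64(0.0466)]
[-30.0, -20.0, -5.7, np.float64(0.0466)]
[-30.9, -18.6, -5.7, np.float64(0.0466)]
[-31.7, -17.1, -5.7, np.float64(0.0466)]
[-32.5, -15.6, -5.7, np.float64(0.0466)]
[-33.1, -14.1, -5.7, np.float64(0.0466)]
[-33.8, -12.6, -5.7, np.float64(0.0466)]
[-34.3, -11.0, -5.7, np.float64(0.0466)]
[-34.8, -9.4, -5.7, np.float64(0.0466)]
[-35.2, -7.7, -5.7, np.float64(0.0466)]
```

Request:
move_arm(
  increments=[-27, -24, -5.7, 0.0466, -28, -22.7, -5.7, 0.0466, -29, -21.4, -5.7, 0.0466, -30, -20, -5.7, 0.0466, -31, -18.6, -5.7, 0.0466, -31.7, -17, -5.7, 0.0466, -32.5, -15.6, -5.7, 0.0466, -33, -14, -5.7, 0.0466, -33.8, -12.6, -5.7, 0.0466, -34.3, -11, -5.7, 0.0466],
)

```text
t: 18.55
position: [0.4261, -0.2089, 0.2175]
orientation: [-0.132, 0.747, 0.622, 0.193]
contact_force: [0.3, -0.5, -0.3]
gripper_width: 0.0659
```

```bash
cat > g.py <<'E'
from plan import *
info();tilt()
x=Rt.apply([1,0,0]);y=Rt.apply([0,1,0])
sp=np.arctan2(y[2],x[2]);
sp=(sp+np.pi/2)%np.pi-np.pi/2
z=Rt.apply([0,0,1]); k=np.array([.418,-.192,.035]); g=k-z*.052
rel=Rt.inv().apply(g-s["position"])*1000
print('spin',sp,'tool-frame to grasp mm',np.round(rel,1))
n,o=plan(g-z*.1,sp); print(n,o)
E
python3 g.py; python3 - <<'E'
from h import *
from plant import optics
for n in("scene","top"):
    im=optics.get_image(n); save(im,n+"5.png",s=1.25)
    import pickle; pickle.dump(im,open(n+"5.pkl","wb"))
E
```

```text
t 18.55 pos [ 0.4261 -0.2089  0.2175] z [ 0.124  0.437 -0.891] y [ 0.981 -0.191  0.042] j [0.18, 0.44, 0.57, 2.01, -0.73, 1.13, 1.01] F [ 0.3 -0.5 -0.3] w 0.0659
tilt deg 27.022257542893517 az 74.19655830901
spin 0.0932948508444118 tool-frame to grasp mm [-69.  -18.9 117. ]
2 [-34.5, -9.5, 8.5, np.float64(0.0466), -34.9, -7.8, 8.5, np.float64(0.0466)]
```

View pics/scene5.png

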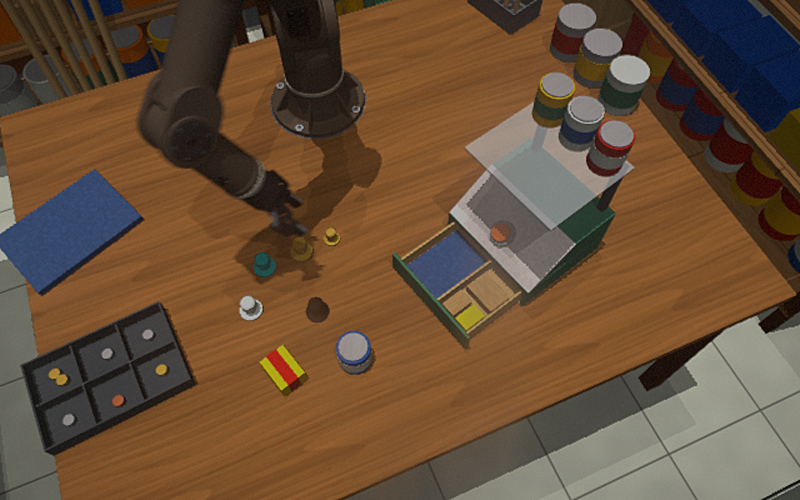

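View pics/top5.png

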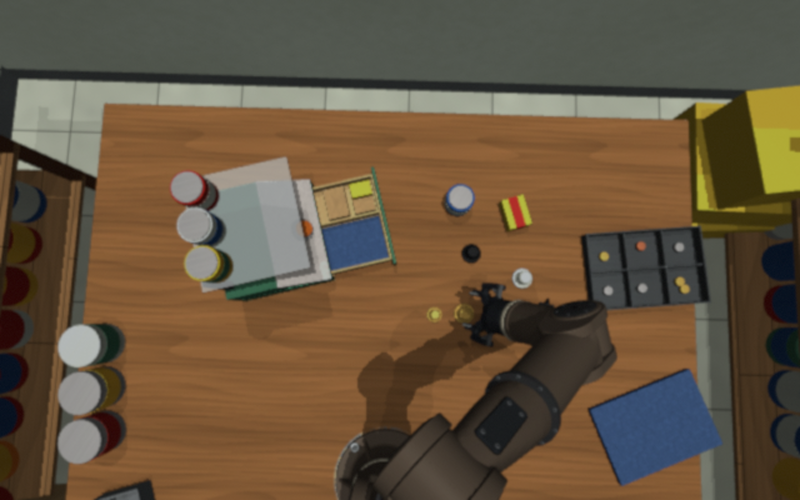

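Request:
move_arm(
  increments=[-34.5, -9.5, 8.5, 0.0466, -34.5, -8, 8.5, 0.0466, 0, 0, 0, 0],
)

```text
t: 18.9
position: [0.3973, -0.2601, 0.1678]
orientation: [-0.141, 0.778, 0.584, 0.184]
contact_force: [-0.6, -0.5, 1.0]
gripper_width: 0.0657
```

```bash
python3 g.py; python3 - <<'E'
from h import *
from plant import optics
im=optics.get_image("scene"); save(im,"s6.png",(180,130,320,250),5)
im=optics.get_image("top"); save(im,"t6.png",(320,180,440,280),5)
E
```

```text
t 18.9 pos [ 0.3973 -0.2601  0.1678] z [ 0.121  0.435 -0.892] y [ 0.961 -0.277 -0.004] j [0.3, 0.54, 0.59, 2.02, -0.77, 1.11, 1.09] F [-0.6 -0.5  1. ] w 0.0657
tilt deg 26.8527432533274 az 74.40724153375069
spin -0.009641355357078218 tool-frame to grasp mm [ 3.5  1.6 98.6]
1 [3.5, 1.6, -1.4, np.float64(-0.0096)]
```

View pics/s6.png

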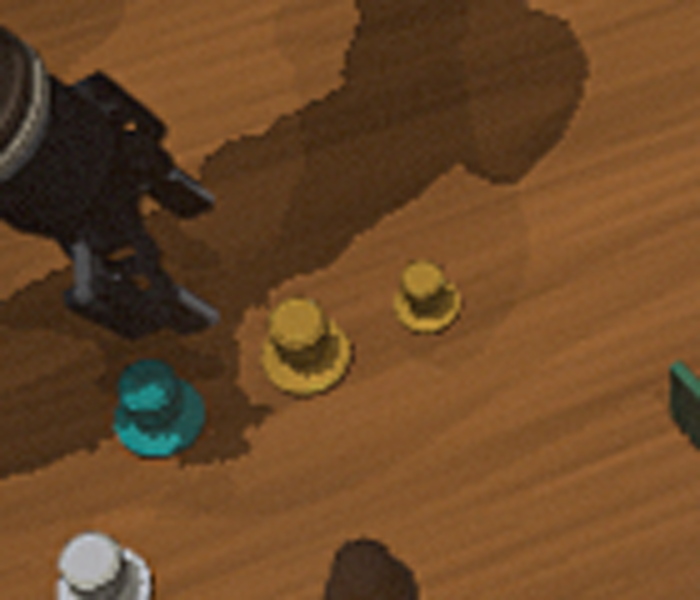

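View pics/t6.png

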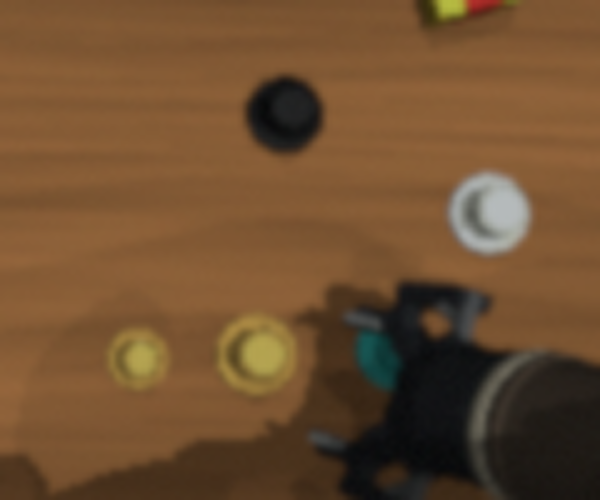

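Request:
move_arm(
  increments=[3.5, 1.6, 25, -0.01, 0, 0, 25, 0, 0, 0, 20, 0, 0, 0, 15, 0, 0, 0, 9, 0, 0, 0, 4, 0, 0, 0, 0, 0],
)

```text
t: 19.58
position: [0.4157, -0.2108, 0.0849]
orientation: [-0.14, 0.771, 0.592, 0.187]
contact_force: [-0.4, 0.1, -0.2]
gripper_width: 0.0661
```

```bash
python3 g.py; python3 - <<'E'
from h import *
from plant import optics
im=optics.get_image("scene"); save(im,"s7.png",(180,130,320,250),5)
im=optics.get_image("top"); save(im,"t7.png",(320,180,440,280),5)
E
```

```text
t 19.58 pos [ 0.4157 -0.2108  0.0849] z [ 0.124  0.437 -0.891] y [ 0.965 -0.26   0.006] j [0.28, 0.66, 0.48, 2.11, -0.95, 0.93, 1.21] F [-0.4  0.1 -0.2] w 0.0661
tilt deg 27.024690755135147 az 74.21127182627913
spin 0.013599112528085211 tool-frame to grasp mm [-5.9 -3.   0.9]
3 [-2.0, -1.0, -33.0, np.float64(0.0045), -2.0, -1.0, -33.0, np.float64(0.0045), -2.0, -1.0, -33.0, np.float64(0.0045)]
```

View pics/s7.png

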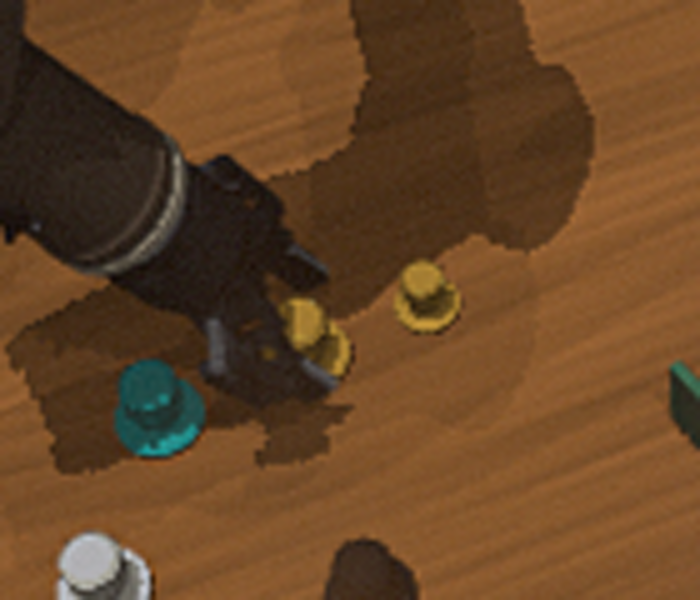

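View pics/t7.png

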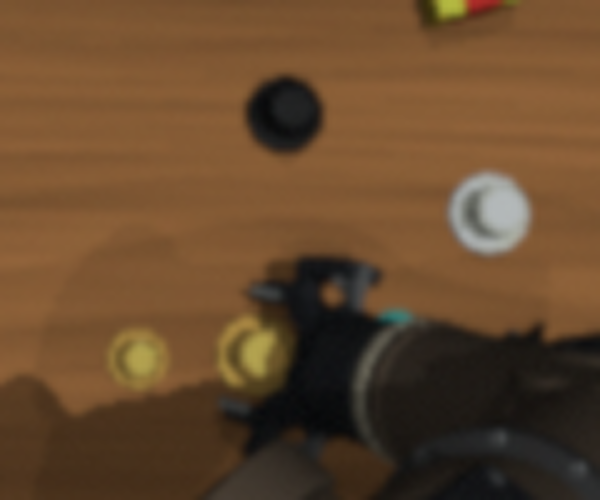

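Request:
move_arm(
  increments=[-4, -2, 1, 0.0, 0, 0, 0, 0],
)

```text
t: 19.85
position: [0.4122, -0.2153, 0.0822]
orientation: [-0.139, 0.772, 0.591, 0.187]
contact_force: [-0.3, -0.1, -0.4]
gripper_width: 0.0662
```

Request:
move_arm(
  increments=[0, 0, 0, 0, 0, 0, 0, 0, 0, 0, 0, 0, 0, 0, 0, 0, 0, 0, 0, 0, 0, 0, 0, 0, 0, 0, 0, 0],
  fingers=15,
  force=40,
)

```text
t: 20.43
position: [0.4126, -0.2146, 0.0822]
orientation: [-0.139, 0.772, 0.591, 0.187]
contact_force: [-0.9, -0.4, 5.5]
gripper_width: 0.0323
```

```bash
python3 g.py; python3 - <<'E'
from h import *
from plant import optics
im=optics.get_image("scene"); save(im,"s8.png",(180,130,320,250),5)
E
```

```text
t 20.43 pos [ 0.4126 -0.2146  0.0822] z [ 0.125  0.436 -0.891] y [ 0.965 -0.262  0.007] j [0.29, 0.66, 0.48, 2.11, -0.95, 0.93, 1.23] F [-0.9 -0.4  5.5] w 0.0323
tilt deg 26.975641595088817 az 74.04490467875674
spin 0.01451520835138198 tool-frame to grasp mm [-0.8 -1.   0.6]
3 [-0.3, -0.3, -33.1, np.float64(0.0048), -0.3, -0.3, -33.1, np.float64(0.0048), -0.3, -0.3, -33.1, np.float64(0.0048)]
```

View pics/s8.png

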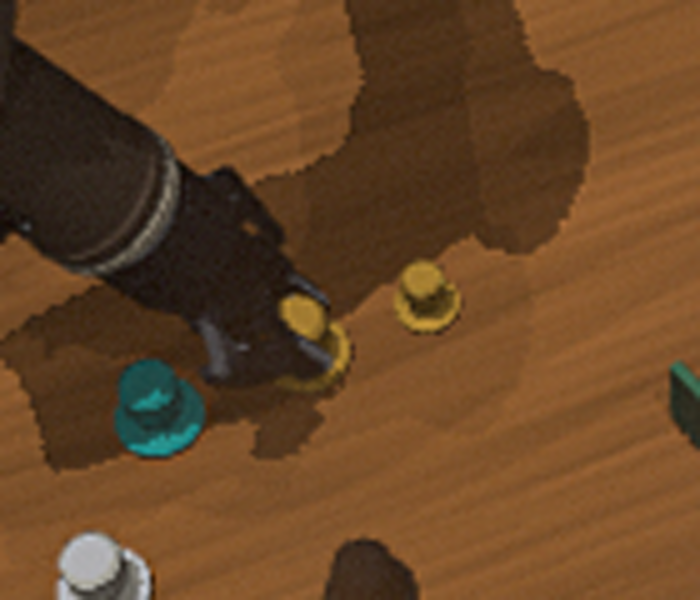

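Request:
move_arm(
  increments=[4.5, 0, -9, 0, 9, 0, -18, 0, 14, 0, -27, 0, 16, 0, -32, 0, 16, 0, -32, 0],
)

```text
t: 20.9
position: [0.4108, -0.2142, 0.2155]
orientation: [-0.14, 0.772, 0.591, 0.186]
contact_force: [1.9, -0.1, -0.8]
gripper_width: 0.0328
```

```bash
python3 - <<'E'
from plan import *
info();tilt()
from plant import optics
import pickle
im=optics.get_image("scene"); save(im,"s9.png",(180,100,360,250),4); save(im,"s9d.png",(300,160,440,290),5);pickle.dump(im,open("scene9.pkl","wb"))
t=pickle.load(open("top5.pkl","rb")); save(t,"t9d.png",(230,120,330,230),5.4)
E
```

```text
t 20.9 pos [ 0.4108 -0.2142  0.2155] z [ 0.122  0.437 -0.891] y [ 0.965 -0.262  0.004] j [0.19, 0.43, 0.6, 2.03, -0.73, 1.13, 0.96] F [ 1.9 -0.1 -0.8] w 0.0328
tilt deg 26.970032127048842 az 74.34974940281494
```

View pics/s9.png

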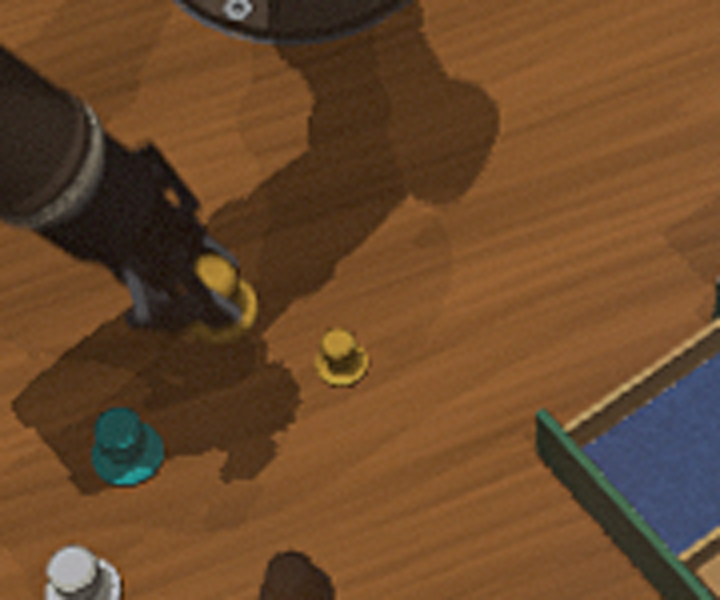

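View pics/s9d.png

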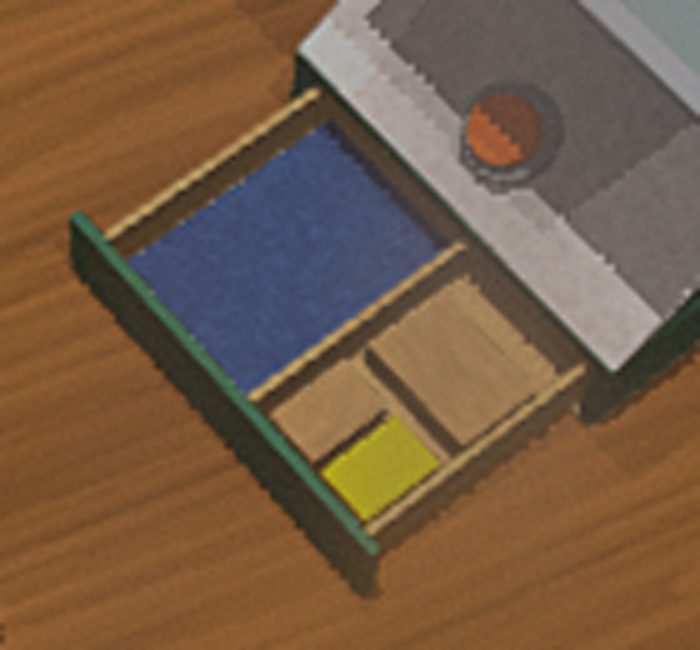

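View pics/t9d.png

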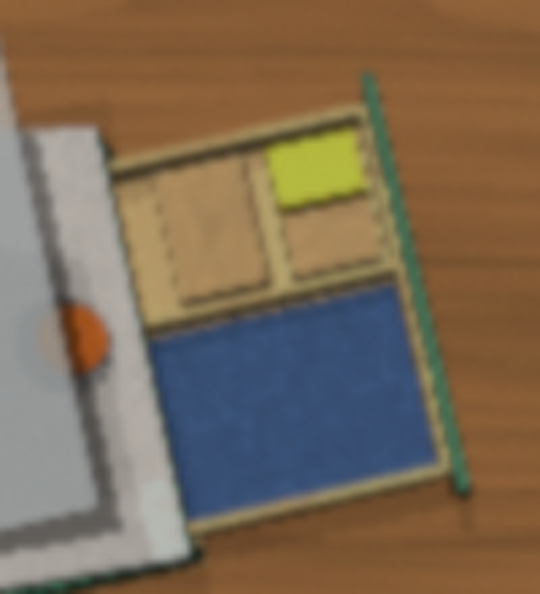

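```bash
python3 - <<'E'
from plan import *
import pickle
from fit import W
t=pickle.load(open("top5.pkl","rb"));sc=pickle.load(open("scene9.pkl","rb"))
for n,uv in dict(rr=(158,340),fr=(398,288),fl=(438,468),rl=(190,515)).items():
    print(n,ray(t,(230+uv[0]/5.4,120+uv[1]/5.4),.0135))
for n,uv in dict(rear_near=(325,125),rear_mid=(440,245),front_mid=(250,392),front_near=(135,258)).items():
    print(n,ray(sc,(300+uv[0]/5,160+uv[1]/5),.0135))
p=(.5917,.2979,1.8236)
for y in (.055,.0625,.07): print(y,W(p,(-.189,y,.0135)))
tc=W(p,(-.195,.0625,.0135))-[.006,.0227,0]
for z in (.24,.0957):
    tc[2]=z; n,o=plan(tc,.0); print(n,tc,o[:4])
E
```

```text
rr [0.63050717 0.17958125 0.0135    ]
fr [0.66686856 0.03428396 0.0135    ]
fl [0.55686124 0.0063453  0.0135    ]
rl [0.52407252 0.15538599 0.0135    ]
rear_near [0.51943333 0.16184323 0.0135    ]
rear_mid [0.61757536 0.18778403 0.0135    ]
front_mid [0.65839684 0.04868296 0.0135    ]
front_near [0.55602747 0.02360571 0.0135    ]
0.055 [0.58572076 0.1011508  0.0135    ]
0.0625 [0.57845915 0.0992749  0.0135    ]
0.07 [0.57119754 0.097399   0.0135    ]
9 [0.57395987 0.07076561 0.24      ] [32.5, 8.9, 14.3, 0.0]
10 [0.57395987 0.07076561 0.0957    ] [22.7, 7.9, 25.8, 0.0]
```

```bash
python3 - <<'E'
from plan import *
n,o=plan([.584,.069,.21],0); print(n,o[:4])
E
```

```text
9 [31.1, 10.0, 17.4, 0.0]
```

Request:
move_arm(
  increments=[16, 5, 9, 0, 31, 10, 17.4, 0, 31, 10, 17.4, 0, 31, 10, 17.4, 0, 31, 10, 17.4, 0, 31, 10, 17.4, 0, 31, 10, 17.4, 0, 31, 10, 17.4, 0, 31, 10, 17.4, 0, 16, 5, 9, 0],
)

```text
t: 21.78
position: [0.5836, 0.0767, 0.2019]
orientation: [-0.141, 0.77, 0.593, 0.187]
contact_force: [-0.5, -0.6, -1.5]
gripper_width: 0.0323
```

```bash
python3 - <<'E'
from plan import *
from plant import optics
info();tilt()
im=optics.get_image("scene"); save(im,"s10.png",(280,110,460,290),3.3)
im=optics.get_image("top"); save(im,"t10.png",(210,100,350,240),4)
n,o=plan([.584,.069,.11],0); print(n,o[:4])
E
```

```text
t 21.78 pos [0.5836 0.0767 0.2019] z [ 0.122  0.439 -0.89 ] y [ 0.966 -0.257  0.005] j [-0.33, 0.49, 0.45, 1.93, -0.92, 0.89, 0.46] F [-0.5 -0.6 -1.5] w 0.0323
tilt deg 27.097210088165824 az 74.47153153852449
3 [-16.1, 0.6, 26.2, 0.0]
```

View pics/s10.png

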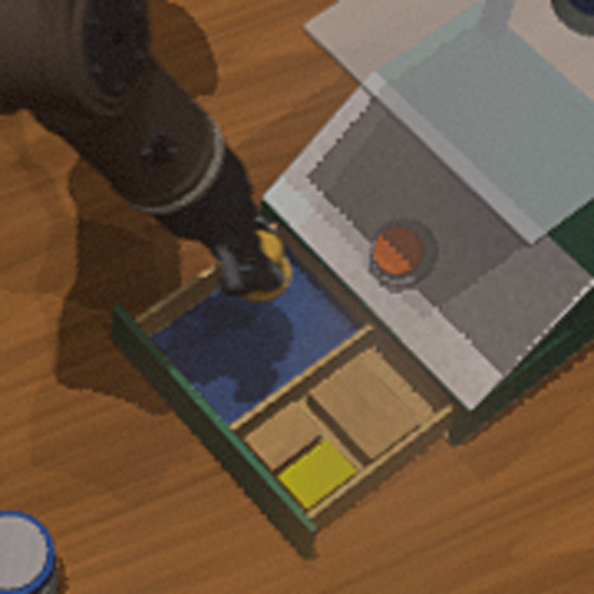

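View pics/t10.png

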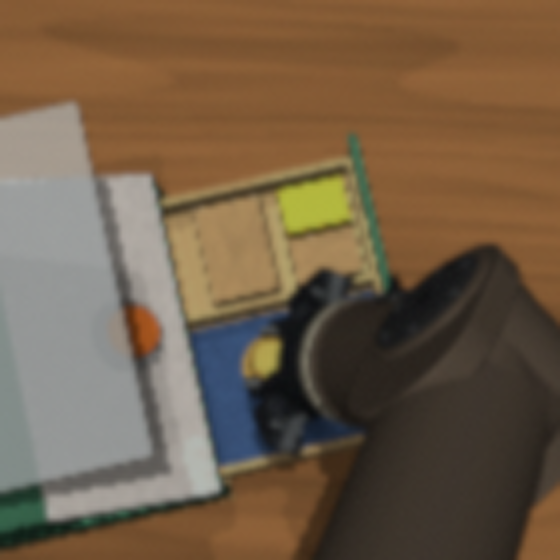

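Request:
move_arm(
  increments=[-16, 0.6, 26, 0, -16, 0.6, 26, 0, -10, 0.4, 17, 0, -6, 0.2, 9, 0, 0, 0, 0, 0],
)

```text
t: 22.3
position: [0.5812, 0.0624, 0.1079]
orientation: [-0.14, 0.773, 0.59, 0.185]
contact_force: [0.6, 0.9, -1.7]
gripper_width: 0.0326
```

```bash
python3 - <<'E'
from plan import *
from plant import optics
info();tilt()
im=optics.get_image("scene"); save(im,"s11.png",(300,130,440,270),4.2)
im=optics.get_image("top"); save(im,"t11.png",(230,120,330,240),5)
print(R.inv(Rt).apply([0,0,-1]))
n,o=plan([.584,.069,.0985],0); print(n,o[:4])
E
```

```text
t 22.3 pos [0.5812 0.0624 0.1079] z [ 0.121  0.435 -0.892] y [ 0.965 -0.264  0.002] j [-0.23, 0.63, 0.36, 1.99, -1.08, 0.78, 0.67] F [ 0.6  0.9 -1.7] w 0.0326
tilt deg 26.85256364074937 az 74.4968159488501
[-0.45169217 -0.00191086  0.8921718 ]
1 [2.1, 1.0, 11.7, 0.0]
```

View pics/s11.png

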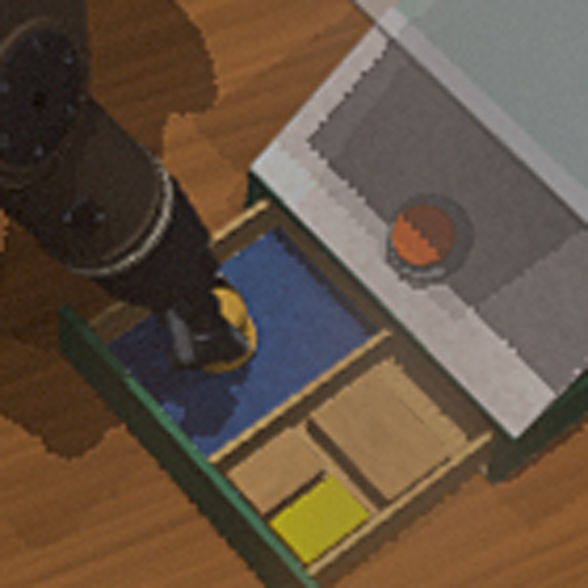

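View pics/t11.png

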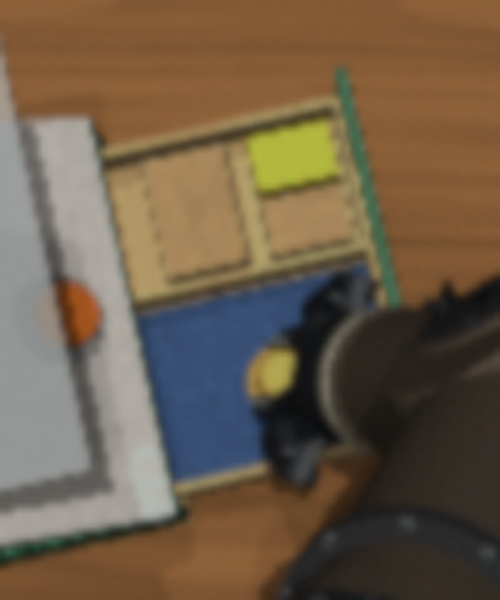

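Request:
move_arm(
  increments=[-1.8, 0, 3.6, 0, -1.4, 0, 2.7, 0, -0.9, 0, 1.8, 0, 0, 0, 0, 0],
)

```text
t: 22.73
position: [0.583, 0.0639, 0.1012]
orientation: [-0.139, 0.772, 0.591, 0.187]
contact_force: [1.0, -1.0, -1.6]
gripper_width: 0.0323
```

Request:
move_arm(
  increments=[-0.5, 0, 0.9, 0, -0.5, 0, 0.9, 0, 0, 0, 0, 0],
)

```text
t: 22.98
position: [0.583, 0.0637, 0.099]
orientation: [-0.139, 0.772, 0.591, 0.187]
contact_force: [-0.3, -0.1, -1.2]
gripper_width: 0.0321
```

Request:
move_arm(
  increments=[-0.5, 0, 0.9, 0, -0.5, 0, 0.9, 0, 0, 0, 0, 0],
)

```text
t: 23.23
position: [0.5829, 0.0636, 0.0968]
orientation: [-0.139, 0.772, 0.591, 0.187]
contact_force: [-0.1, -0.2, -1.3]
gripper_width: 0.0328
```

Request:
move_arm(
  increments=[-0.5, 0, 0.9, 0, 0, 0, 0, 0],
)

```text
t: 23.4
position: [0.583, 0.0636, 0.0959]
orientation: [-0.139, 0.772, 0.591, 0.187]
contact_force: [-0.5, -0.8, -0.9]
gripper_width: 0.0325
```

Request:
move_arm(
  increments=[-0.5, 0, 0.9, 0, 0, 0, 0, 0],
)

```text
t: 23.57
position: [0.583, 0.0636, 0.0957]
orientation: [-0.14, 0.772, 0.591, 0.188]
contact_force: [-3.7, -1.0, 8.6]
gripper_width: 0.0324
```

Request:
move_arm(
  increments=[-0.5, 0, 0.9, 0, 0, 0, 0, 0],
)

```text
t: 23.73
position: [0.5829, 0.0637, 0.0956]
orientation: [-0.14, 0.772, 0.591, 0.188]
contact_force: [-7.9, -3.4, 18.2]
gripper_width: 0.0327
```

Request:
move_arm(
  increments=[0.6, 0, -1.2, 0, 0, 0, 0, 0],
)

```text
t: 23.9
position: [0.5832, 0.0634, 0.0957]
orientation: [-0.139, 0.772, 0.591, 0.187]
contact_force: [-1.0, -2.6, 7.7]
gripper_width: 0.0327
```

Request:
move_arm(
  increments=[0, 0, 0, 0, 0, 0, 0, 0, 0, 0, 0, 0, 0, 0, 0, 0],
  fingers=52,
)

```text
t: 24.23
position: [0.5829, 0.0635, 0.095]
orientation: [-0.139, 0.772, 0.591, 0.187]
contact_force: [0.2, 0.4, -0.2]
gripper_width: 0.0519
```

```bash
python3 - <<'E'
from plan import *
from plant import optics
info()
im=optics.get_image("scene"); save(im,"s12.png",(300,130,440,270),4.2)
E
```

```text
t 24.23 pos [0.5829 0.0635 0.095 ] z [ 0.124  0.436 -0.891] y [ 0.965 -0.262  0.006] j [-0.22, 0.65, 0.34, 1.99, -1.11, 0.76, 0.71] F [ 0.2  0.4 -0.2] w 0.0519
```

View pics/s12.png

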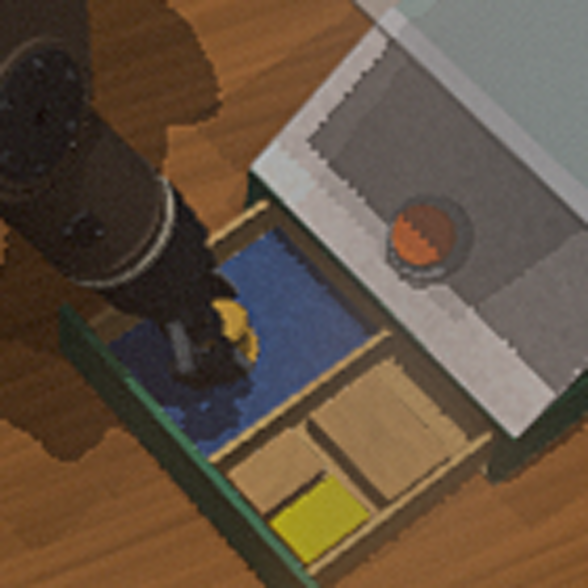

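Request:
move_arm(
  increments=[0, 0, -4, 0, 0, 0, -8, 0, 0, 0, -15, 0, 0, 0, -25, 0, 0, 0, -36, 0, 0, 0, -36, 0, 0, 0, -36, 0, 0, 0, -36, 0],
)

```text
t: 24.95
position: [0.5578, -0.0234, 0.272]
orientation: [-0.139, 0.772, 0.591, 0.187]
contact_force: [1.7, 0.3, -0.1]
gripper_width: 0.0524
```

Request:
move_arm(
  increments=[0, -36, -10, 0, 0, -36, -10, 0, 0, -36, -10, 0, 0, -36, -10, 0, 0, 0, 0, 0],
)

```text
t: 25.37
position: [0.4087, -0.0018, 0.3061]
orientation: [-0.141, 0.772, 0.591, 0.188]
contact_force: [-0.8, 0.0, 0.9]
gripper_width: 0.052
```

```bash
python3 - <<'E'
from plan import *
from plant import optics
info()
im=optics.get_image("scene"); save(im,"s13.png",s=1.25); save(im,"s13c.png",(300,130,440,270),4.2)
im=optics.get_image("top"); save(im,"t13.png",s=1.25)
E
```

```text
t 25.37 pos [ 0.4087 -0.0018  0.3061] z [ 0.124  0.439 -0.89 ] y [ 0.965 -0.263  0.004] j [-0.31, 0.08, 0.56, 2.17, -0.63, 1.0, 0.35] F [-0.8  0.   0.9] w 0.052
```

View pics/s13.png

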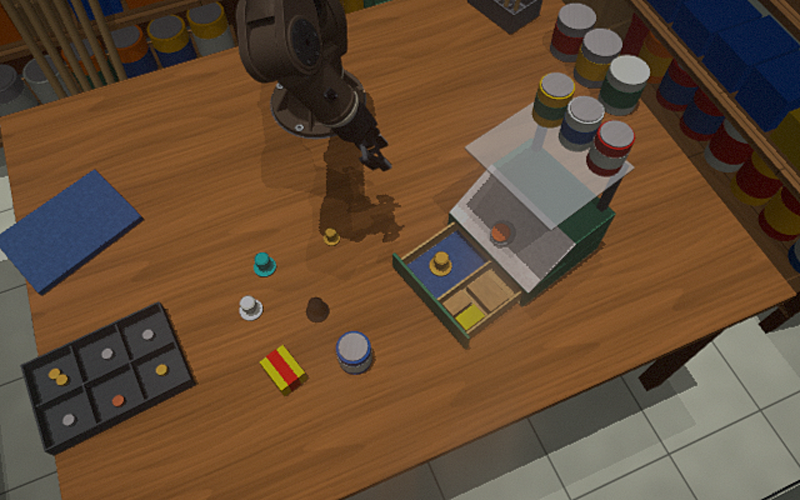

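View pics/s13c.png

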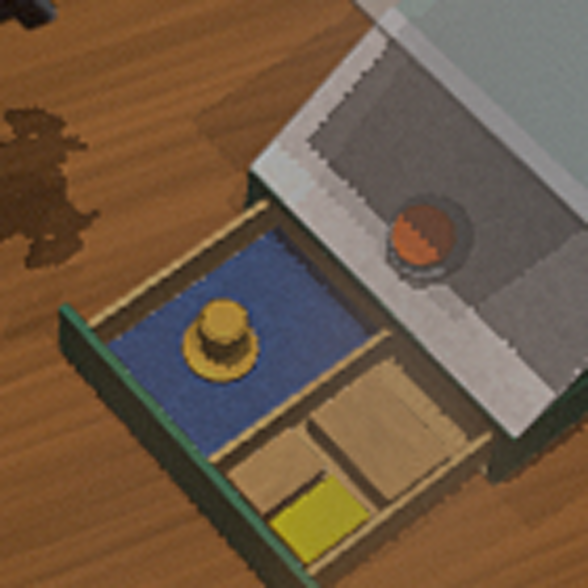

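View pics/t13.png

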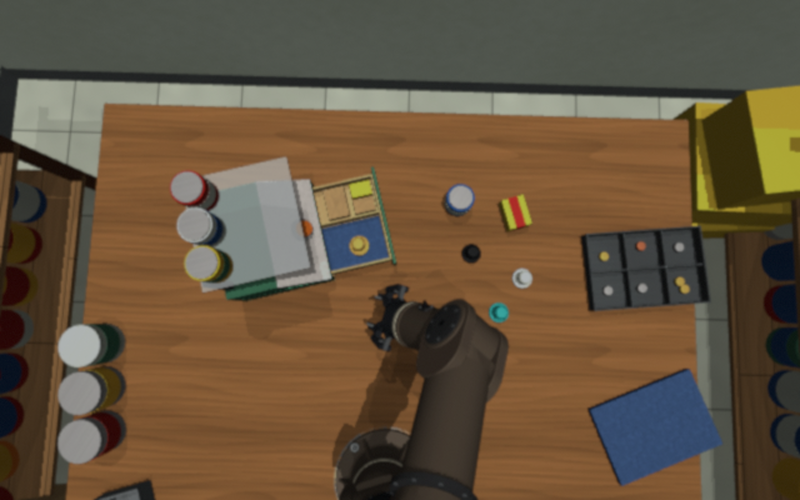

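The knob stands upright on its flange in the blue compartment (scene crop at 222,340). The drawer is out, the bystanders are unmoved, and the arm is clear.

```bash
python3 -c "
from plant import sign_off
print(sign_off())"
```

```text
the job is handed in; nothing more can be done
None
```

I pressed the orange pad and the drawer sprang fully out. I then set the large brass knob upright on its flange in the blue-lined compartment. I handed the job in at about 25.5 s of the 54 s allowed.

- **Leaning the tool:** the moves cannot tilt the tool directly. I got about 27° of lean by driving the arm against its reach limit, high up and to the left of the robot. The lean pointed about 30° away from the cabinet's own direction. It still cleared the shelf, and I pushed the pad along its own axis with about 6 N.
- **Placing the knob:** I kept the lean while gripping and placing, with the jaws level, so the knob stayed upright. It touched the floor at the expected height. The force briefly reached about 20 N, so I backed off to about 8 N before opening the jaws.
- **Last checks:** the final pictures show the knob standing upright inside the compartment and the drawer still out. By eye, the small brass, turquoise, black and white knobs, the tin and the carton have not moved. The arm is clear, with contact force near zero.
- **Disagreements:** the two cameras differed by about 5 mm on the knob's position and up to 11 mm on the compartment's centre. Both were within the room available.

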